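# Interleave two layers of ceramic rods with a separator sheet

## Task

Draw the tall separator sheet out of the upright rack, lay it down flat on the open bench top and let go of it. Then take it up again and lay it flat and squarely on the rods of the tray that sits in the steel carrier, and let go of it there before you set the other tray, rods up, squarely on top of the sheet. Set the sheet and the tray down without dropping them onto the stack, and do not disturb the square plate, jar or beaker.

Things in the scene. Friction and masses are not known exactly. Their poses are not given: they have to be found in the camera images.
- separator_mid (a point): Centre of the separator: a loose rigid white plastic sheet 100 x 58 x 8 mm, about 55 g. Its x axis runs through its 8 mm thickness, y along the 58 mm width, z along the 100 mm length. It starts upright on a short end (z up) in one of the rack's two slots, 68 mm of it showing above the rack's top; there it can be pinched by its 8 mm thickness at the top edge and drawn straight up. It may lean up to 4 degrees in the slot.
- separator: The same separator; origin at the middle of the short end that is down at the start, axes as above (its centre is 50 mm along z). The bench between rack and carrier, on the robot's side of the second tray (x 0.41 to 0.53 m, y within 0.08 m of the middle), is always clear; stood on its end there and leaning about 45 degrees, it falls flat when let go.
- square_plate_mid (a point): Centre of a shorter square plate of the same white plastic, 58 x 58 x 8 mm, loose, upright in the rack's other slot (axes as for the separator). Not needed: leave it.
- rack: Grey plastic rack, fixed, 140 x 84 x 40 mm, origin at the centre of its underside, z up. Two slots across it (along its y) at x = -30 and +30 mm, each 10 mm wide, 62 mm long, their floor 8 mm above the bench. Which slot holds the separator varies, and so does which side of the bench the rack is on.
- carrier: Steel carrier, fixed, origin at the centre of its underside on the bench, z up, x along its length. Base 134 x 76 x 6 mm, an upright plate at each end rising to 60 mm above the bench with 114 mm between them, and a low lip along each long side up to 14 mm above the bench, 64 mm between. It stands on the side of the bench that the rack is not on.
- lower_tray_mid (a point): Centre of the lower tray, which stands loose in the middle of the carrier on its 6 mm base, about 0.28 kg: aluminium, 100 (x) x 58 (y) x 30 mm high (z up), with five white ceramic rods, fixed in it, lying along x; the rods' tops are 30 mm above its underside, 36 mm above the bench, and 2 mm above its rim.
- upper_tray_mid (a point): Centre (15 mm above its underside) of the second, identical loose tray of rods, about 0.28 kg (some variation), which starts on the bench. It can be gripped from above across its 58 mm width by its smooth 28 mm high sides.
- upper_tray: The same second tray; origin at the centre of its underside, axes as for the lower tray.
- jar: Small clear jar with green cap, 42 mm across, 62 mm tall, loose, origin under its centre; leave it.
- beaker: Glass beaker, 52 mm across, 66 mm tall, loose, origin under its centre; leave it.
Mind the look-alikes: they are no part of the job. What is shaped like the part that bears lower_tray_mid but red or yellow is not meant. Leave any turquoise look-alike of the upper_tray alone.

How it is judged:
By the outcome, as a careful person would: the job done as asked, in the order asked, and still so for the second after the job is handed in, with the robot touching nothing.
It also fails if it takes over 72 s, if anything falls off the work surface, if the arm or the gripper's body presses on something with over 40 N, if the wrist force passes 120 N, or if a joint passes its speed limit or range.

## Robot

A 6-joint arm with a two-finger parallel gripper is mounted at the origin on the work surface. World frame = base frame: x ahead of the robot, y to its left, z up, the work surface at z = 0. Lengths are in m, angles in rad, forces in N, time in s.
With the tool pointing down it reaches from about 0.4 to 0.925 m from the base axis. Payload 12.5 kg.
Tool frame: the origin (TCP) lies midway between the tips of the shut fingers; the grasp point (between the pads) lies 19 mm behind it; z points along the fingers, x is the direction in which the jaws open and shut, and the axes are right-handed (so a half turn about z gives the same grasp; the last joint's range is limited). The gripper opens to 95 mm and grips with 3 to 60 N. Pads are 20 mm wide; open, the fingers measure 119 mm over their backs; the gripper's body (75 mm by 180 mm) begins 59 mm behind the grasp point.
Start: joints at [-1.363, 0.491, 1.559, -0, 1.092, -0.106], TCP at [0.193, -0.594, 0.215] pointing down, gripper open.
Joint ranges: [-3.1, 3.1], [-0.84, 2.19], [0.05, 2.79], [-1.13, 4.28], [0.06, 2.93], [-2.69, 2.69]. Speed limits (rad/s): [2.22, 2.22, 2.79, 3.14, 3.14, 3.14].

## Interface

Orientations are given as a unit quaternion [x, y, z, w].
In Python, from workcell import * gives the robot as it stands.
- The arm moves only by the shell command python3 -m creep 'ROWS'. ROWS is JSON, a list of rows, each an object with "travel": the shift along the tool's x, y, z in m, a list of three; "delta_rot": the turn, a rotation vector about the tool's x, y, z in rad, a list of three; "jaw": the finger opening in m, from 0 to 0.0951. In form: [{"travel": [x, y, z], "delta_rot": [wx, wy, wz], "jaw": jaw}, ...]. A call has 1 to 12 rows; each row is the pose to reach, as a shift and turn from the pose measured when the call began, along the tool's axes at that moment; what a row does not reach only later rows make up. A row lasts 1/12 s, in which the tool goes at most 41.7 mm and 7.16 degrees, less where a joint would pass 70% of its speed; a pose out of reach is approached as far as the arm can. A call with a gripper value outside its range is refused whole. The fingers move at their own pace and stop on an object; the grip force is fixed at half the most. Time passes only in rows, so rows that repeat a pose let the fingers close. It gives the time, the measured TCP pose, the force and the opening at its end, in the units of the state.
- get_obs(): the state, without advancing time (a new reading comes with each control period).
- get_image(name): name is "scene" or "top"; returns the picture (480x640x3 uint8, red, green, blue); there is no depth.
- camera_params(name): a dict with "vfov" (degrees; the focal length in pixels is half the picture's height over the tangent of half this angle, whatever the lens; pixels are square), "cx", "cy" (the principal point, pixels), "R" (3x3) and "t" (3): a world point X has camera coordinates R X + t. Camera axes: x right, y down, z forward; pixel columns grow to the right and rows downward; lengths in m; the calibration is good to about 2 mm. A picture is of the moment at which its call begins. camera_params takes no time and is no camera call.
- finish_job(): hands the job in, once; it reports no verdict.
The state is a dict: "time_s": time; "joints": joint angles; "qd": joint speeds; "tau": joint torques, N m; "eef_pos": TCP position; "orientation": TCP orientation; "force": force on the tool from outside, world axes, zero at the start; "moment": the same for the moment, N m; "grip_width": finger opening in m.
Only numpy, scipy, OpenCV 4.12 (cv2) and the standard library are available. Lean on these libraries where they do the work, as an engineer would, in place of code of your own. Each camera call takes 0.05 s, during which the arm holds its last target.

## Working session

There is one attempt and no reset: what is moved stays moved. The work goes in short steps, Python scripts to look and compute and a shell command to move; the robot and the scene stay as the last step left them, time stands still between calls to the robot, and variables do not carry over. Pictures are saved under pics/ and viewed, and the job is handed in when it is done.

```bash
ls; mkdir -p pics; python3 - <<'E'
from workcell import *
import cv2
print(get_obs())
for n in("scene","top"):
    p=camera_params(n);print(n,p)
    cv2.imwrite(f"pics/{n}0.png",get_image(n)[:,:,::-1])
E
```

```text
pics
{'time_s': 0.0, 'joints': array([-1.36261983e+00,  4.91561959e-01,  1.55946083e+00, -2.15855505e-05,
        1.09170345e+00, -1.05623153e-01]), 'qd': array([-6.56182105e-05,  2.26871147e-03, -7.22391918e-04, -1.38306051e-03,
       -8.98966418e-04, -1.18172733e-07]), 'tau': array([ 7.67478869e-04, -6.12658453e+01, -2.58187544e+01,  6.92743971e-02,
        4.81568731e-02, -9.43090026e-05]), 'eef_pos': array([ 0.19287252, -0.59423171,  0.21405634]), 'orientation': array([ 8.08914090e-01, -5.87926589e-01, -4.27214494e-04, -3.72607618e-04]), 'force': array([ 1.00574532, -0.07529874, -0.55004362]), 'moment': array([ 0.01170721, -0.00687056, -0.00916863]), 'grip_width': 0.09505944736582836}
scene {'vfov': 53.97172350471315, 'cx': 315.2653106483021, 'cy': 239.1035664645413, 'R': array([[-0.09295328,  0.99564302, -0.00739358],
       [ 0.83241959,  0.07363617, -0.54923159],
       [-0.54629417, -0.05720744, -0.83563748]]), 't': array([ 0.02918514, -0.4425386 ,  1.24014427])}
top {'vfov': 49.39863380947525, 'cx': 312.8563642232912, 'cy': 241.69667773253644, 'R': array([[-0.0167485 , -0.99977248,  0.01320929],
       [-0.99434973,  0.01526971, -0.10504979],
       [ 0.10482419, -0.01489408, -0.99437923]]), 't': array([-0.00135434,  0.54561754,  0.98235781])}
```

View pics/scene0.png

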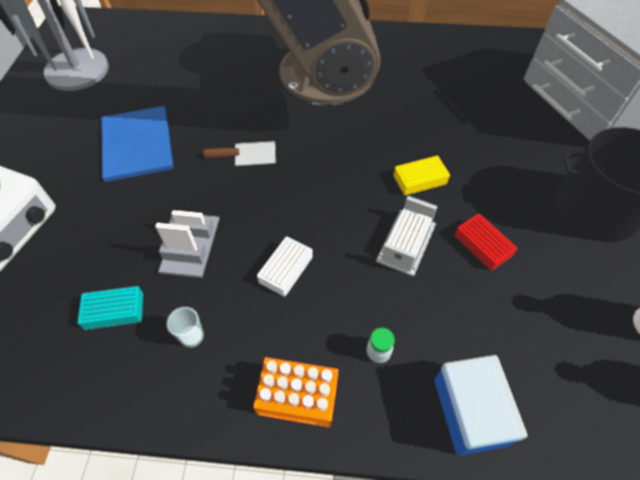

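View pics/top0.png

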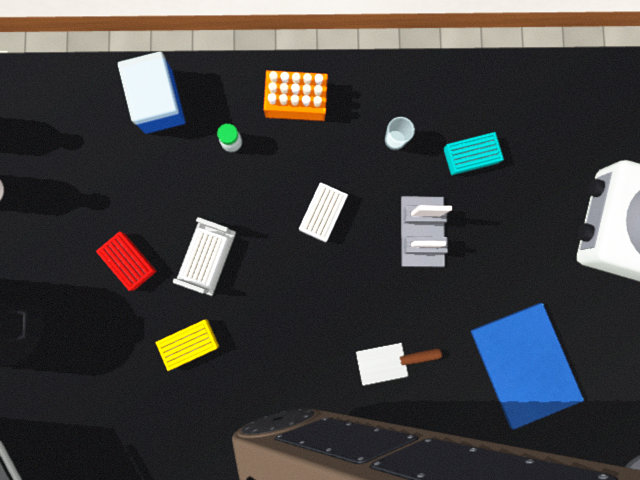

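```bash
python3 - <<'E'
import cv2,numpy as np
s=cv2.imread("pics/scene0.png");t=cv2.imread("pics/top0.png")
a=cv2.resize(s[195:285,140:240],(400,360),interpolation=cv2.INTER_CUBIC)
b=cv2.resize(t[180:280,380:480],(400,400),interpolation=cv2.INTER_CUBIC)[:360]
c=cv2.resize(t[170:240,290:360],(240,240),interpolation=cv2.INTER_CUBIC)
d=cv2.resize(t[210:300,165:245],(240,240),interpolation=cv2.INTER_CUBIC)
e=cv2.resize(s[190:280,370:450],(240,240),interpolation=cv2.INTER_CUBIC)
cv2.imwrite("pics/crop0.png",np.vstack([np.hstack([a,b]),np.hstack([c,d,e,np.zeros((240,80,3),np.uint8)])]))
E
```

```text
(no output)
```

View pics/crop0.png

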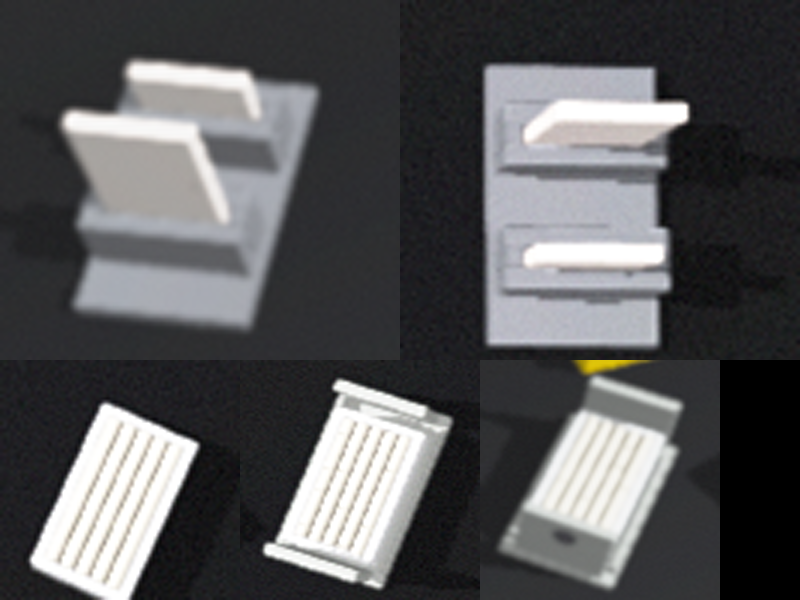

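```bash
cat > h.py <<'E'
import numpy as np,cv2
from workcell import *
from scipy.spatial.transform import Rotation as Ro
P={n:camera_params(n) for n in("scene","top")}
def ray(n,u,v):
    p=P[n];f=240/np.tan(np.radians(p["vfov"])/2)
    d=np.array([(u-p["cx"])/f,(v-p["cy"])/f,1.]);R=np.array(p["R"]);return -R.T@p["t"],R.T@d
def onz(n,u,v,z):
    o,d=ray(n,u,v);return o+d*(z-o[2])/d[2]
def proj(n,X):
    p=P[n];f=240/np.tan(np.radians(p["vfov"])/2);c=np.array(p["R"])@np.asarray(X)+p["t"];return np.array([p["cx"]+f*c[0]/c[2],p["cy"]+f*c[1]/c[2]])
def tri(a,b):
    o1,d1=ray("scene",*a);o2,d2=ray("top",*b)
    A=np.stack([d1,-d2],1);s=np.linalg.lstsq(A,o2-o1,rcond=None)[0]
    x,y=o1+d1*s[0],o2+d2*s[1];return (x+y)/2,np.linalg.norm(x-y)
E
python3 - <<'E'
from h import *
np.set_printoptions(precision=4,suppress=True)
for n in("scene","top"):
    im=cv2.imread(f"pics/{n}0.png");hsv=cv2.cvtColor(im,cv2.COLOR_BGR2HSV)
    m=((hsv[...,2]>195)&(hsv[...,1]<50)).astype(np.uint8)
    cs,_=cv2.findContours(m,cv2.RETR_EXTERNAL,cv2.CHAIN_APPROX_NONE)
    for c in cs:
        a=cv2.contourArea(c)
        if 60<a<4000:
            r=cv2.minAreaRect(c);q=cv2.approxPolyDP(c,3,True)[:,0]
            print(n,a,np.round(r[0],1),np.round(r[1],1),round(r[2],1),q.tolist())
b=cv2.resize(cv2.imread("pics/top0.png")[150:310,160:470],None,fx=2.5,fy=2.5,interpolation=cv2.INTER_CUBIC)
cv2.imwrite("pics/b.png",b)
# lens check: camera centres
for n in P: print(n,ray(n,320,240)[0])
E
```

```text
scene 78.0 [308. 401.] [9.9 9.9] 45.0 [[310, 396], [303, 399], [308, 407], [312, 404]]
scene 63.0 [294. 399.] [9.9 8.5] 45.0 [[292, 394], [289, 399], [296, 404], [297, 396]]
scene 66.0 [279.5 396.5] [9.9 8.5] 45.0 [[277, 392], [275, 398], [281, 402], [283, 394]]
scene 80.5 [265.3 394.3] [10.6  9.9] 45.0 [[263, 389], [260, 394], [266, 400], [270, 393]]
scene 74.5 [295.5 384.5] [11.  9.] 90.0 [[295, 379], [291, 384], [298, 390], [300, 381]]
scene 61.0 [282. 383.] [10.  8.] 90.0 [[280, 378], [278, 383], [283, 388], [286, 381]]
scene 64.0 [269. 380.] [9.9 8.5] 45.0 [[268, 375], [264, 381], [271, 385], [273, 381]]
scene 69.0 [326.5 375. ] [10.  9.] 90.0 [[325, 370], [322, 376], [329, 380], [330, 371]]
scene 73.5 [284.5 368.5] [11.  9.] 90.0 [[284, 363], [280, 368], [287, 374], [289, 365]]
scene 403.5 [184.2 328.4] [37.7 20.7] 42.0 [[175, 311], [169, 322], [179, 331], [173, 332], [187, 344], [196, 343], [201, 337], [200, 329], [193, 326], [182, 330], [175, 321]]
scene 1597.5 [285.8 263.6] [34.4 52.7] 34.8 [[287, 237], [258, 274], [284, 294], [311, 257], [311, 249]]
scene 110.0 [ 25.6 237.2
[... 3624 characters left out ...]
60, 45], [546, 44], [549, 39], [541, 43], [536, 35], [545, 34], [542, 28]]
top 240.0 [501.5  37. ] [37. 18.] 0.0 [[483, 29], [490, 43], [498, 44], [493, 46], [512, 46], [513, 42], [514, 46], [516, 42], [516, 46], [520, 45], [520, 34], [513, 29], [513, 41], [508, 35], [504, 43], [500, 37], [501, 41], [494, 37], [498, 35], [493, 33], [492, 37], [491, 31]]
top 435.0 [460.5  37.5] [19. 37.] 90.0 [[442, 29], [443, 47], [459, 46], [465, 40], [466, 44], [466, 36], [479, 39], [478, 28], [470, 29], [475, 32], [467, 35], [459, 29]]
top 321.0 [617.5  36. ] [18. 25.] 90.0 [[605, 28], [606, 45], [620, 45], [627, 37], [624, 33], [630, 36], [621, 27]]
scene [1.0486 0.0745 0.7935]
top [0.4395 0.0049 1.0342]
```

```bash
python3 - <<'E'
from h import *
np.set_printoptions(precision=4,suppress=True)
def rect(n,pts,z):
    X=np.array([onz(n,*p,z)[:2] for p in pts]);print(n,X.tolist(),"c",X.mean(0),"sides",np.linalg.norm(np.roll(X,-1,0)-X,axis=1))
    for i in range(4):
        d=X[(i+1)%4]-X[i];print(np.degrees(np.arctan2(d[1],d[0])),end=' ')
    print()
rect("top",[(320.5,183),(299,228.5),(325.5,241.5),(346.5,194)],.028)
rect("scene",[(287,237),(258,272),(281,287),(311,249)],.028)
# rack base: top corners
rect("top",[(401.3,196.3),(443.8,197),(445,266.5),(401.3,266.5)],.00)
# separator top edge candidates
print(tri((156.5,224),(451.5,206)),tri((188.5,227),(419,205)))
print(tri((156.5,224),(451.5,210)))
E
```

```text
top [[0.6612101452737154, -0.02706803659027125], [0.5718064274244887, 0.01637392310099374], [0.5456113161349356, -0.034656909523433824], [0.6385710140834961, -0.0776293650984767]] c [ 0.6043 -0.0307] sides [0.0994 0.0574 0.1024 0.0554]
154.08452373618277 -117.17230478847252 -24.809672311337188 65.87927140040841 
scene [[0.5481208547575802, -0.03330016841072127], [0.6304508806668206, -0.07723894517077144], [0.6576886963904796, -0.030441442197247204], [0.5714791165673053, 0.016034869730634747]] c [ 0.6019 -0.0312] sides [0.0933 0.0541 0.0979 0.0546]
-28.08842990012324 59.79906846508288 151.67051841250566 -115.33577269962338 
top [[0.63784071565601, -0.19039614040611358], [0.635188350969557, -0.2763089552123138], [0.4948974710191483, -0.2726422094110513], [0.49629077822508927, -0.1854970005338011]] c [ 0.5661 -0.2312] sides [0.086  0.1403 0.0872 0.1416]
-91.76831649859359 178.50281615367757 89.08401365663802 -1.9822547438014506 
(array([ 0.5967, -0.2569,  0.1131]), np.float64(0.0035331795281742587)) (array([ 0.5992, -0.1982,  0.1147]), np.float64(0.0035834803912494994))
(array([ 0.5911, -0.26  ,  0.1047]), np.float64(0.0016187794094683202))
```

View pics/b.png

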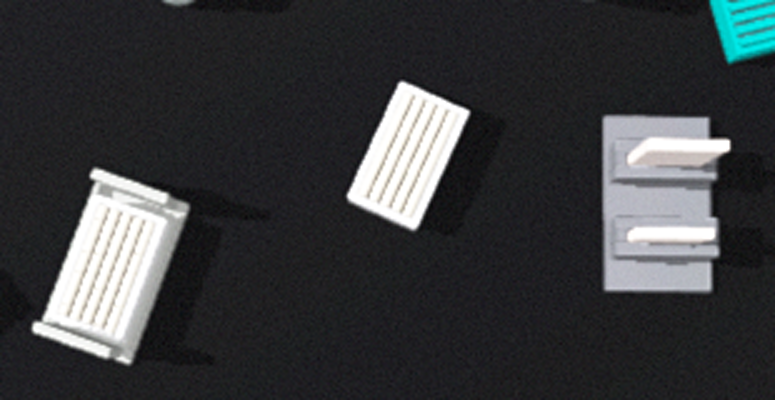

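```bash
python3 - <<'E'
from h import *
np.set_printoptions(precision=1,suppress=True)
t=cv2.imread("pics/top0.png");s=cv2.imread("pics/scene0.png")
f=lambda i:np.clip((i.astype(float)-140)*2.2,0,255).astype(np.uint8)
a=cv2.resize(f(t[198:222,405:460]),None,fx=10,fy=10,interpolation=cv2.INTER_NEAREST)
b=cv2.resize(f(s[218:256,150:205]),None,fx=8,fy=8,interpolation=cv2.INTER_NEAREST)
w=max(a.shape[1],b.shape[1])
pad=lambda i:np.pad(i,((0,0),(0,w-i.shape[1]),(0,0)))
cv2.imwrite("pics/c.png",np.vstack([pad(a),pad(b)]))
th=np.radians(-1.5);C=np.array([.566,-.2312])
R=np.array([[np.cos(th),-np.sin(th)],[np.sin(th),np.cos(th)]])
for n in P:
  for z in (.04,.108):
    for dx in(-4,4):
      for dy in(-29,29):
        xy=C+R@np.array([.03+dx/1e3,dy/1e3]);print(n,z,dx,dy,proj(n,[*xy,z]))
E
```

```text
scene 0.04 -4 -29 [165.4 243.5]
scene 0.04 -4 29 [195.  246.5]
scene 0.04 4 -29 [164.1 247. ]
scene 0.04 4 29 [193.9 250. ]
scene 0.108 -4 -29 [155.  222.9]
scene 0.108 -4 29 [186.6 225.9]
scene 0.108 4 -29 [153.6 226.6]
scene 0.108 4 29 [185.4 229.6]
top 0.04 -4 -29 [442.3 215.6]
top 0.04 -4 29 [412.3 215.2]
top 0.04 4 -29 [442.2 211.5]
top 0.04 4 29 [412.3 211.2]
top 0.108 -4 -29 [452.1 209.7]
top 0.108 -4 29 [420.  209.4]
top 0.108 4 -29 [452.  205.4]
top 0.108 4 29 [419.9 205. ]
```

View pics/c.png

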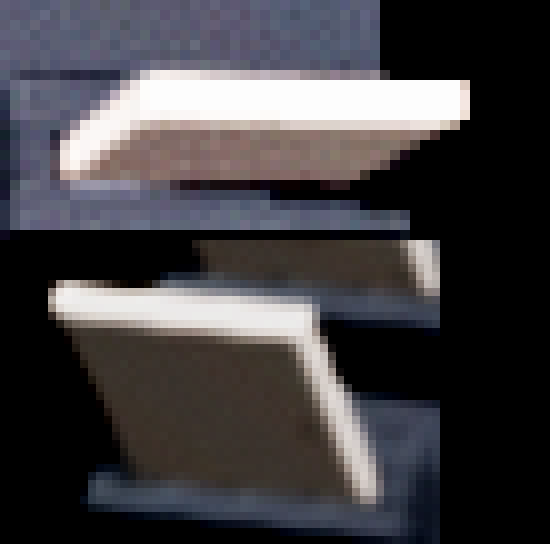

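```bash
python3 - <<'E'
from h import *
t=cv2.imread("pics/top0.png")
f=lambda i:np.clip((i.astype(float)-60)*1.4,0,255).astype(np.uint8)
a=cv2.resize(f(t[214:298,168:240]),None,fx=7,fy=7,interpolation=cv2.INTER_CUBIC)
cv2.imwrite("pics/d.png",a)
s=cv2.imread("pics/scene0.png")
cv2.imwrite("pics/e.png",cv2.resize(f(s[194:278,370:442]),None,fx=7,fy=7,interpolation=cv2.INTER_CUBIC))
E
```

```text
(no output)
```

View pics/d.png

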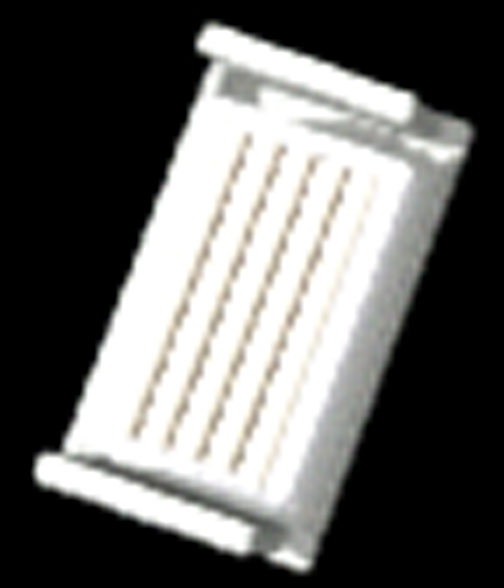

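View pics/e.png

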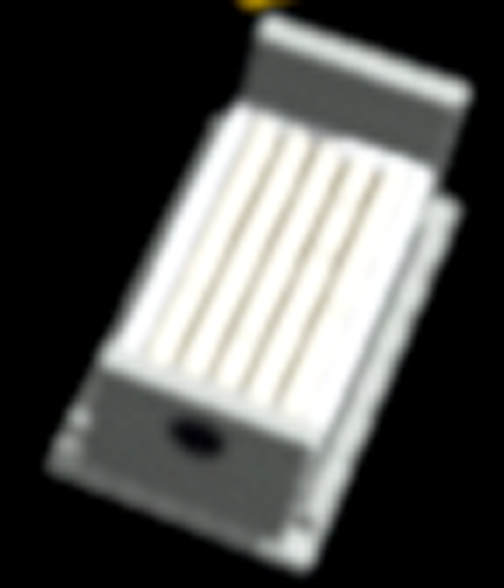

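```bash
python3 - <<'E'
from h import *
np.set_printoptions(precision=4,suppress=True)
k=lambda n,x,y,o:onz(n,(x+.5)/7-.5+o[0],(y+.5)/7-.5+o[1],Z)[:2]
ang=lambda d:np.degrees(np.arctan2(d[1],d[0]))
Z=.06
A,B,C,D=[k("top",*p,(168,214)) for p in[(210,23),(418,97),(245,555),(36,477)]]
print("carrier",(A+B+C+D)/4,np.linalg.norm(A-B),np.linalg.norm(B-C),np.linalg.norm(C-D),np.linalg.norm(D-A),ang(A-D),ang(B-C),ang(A-B)-90,ang(D-C)-90)
Z=.034
L=[((248,138),(137,433)),((281,150),(171,443)),((313,160),(204,457)),((346,172),(237,470))]
M=[]
for a,b in L:
    a=k("top",*a,(168,214));b=k("top",*b,(168,214));M+=[a,b];print(ang(a-b),np.linalg.norm(a-b))
print("rodsT",np.mean(M,0))
# scene: tray end near lower: top rim corners, far
Z=.034
q=[k("scene",*p,(370,194)) for p in[(104,358),(318,442),(435,172),(240,108)]]
print("sceneTray",np.mean(q,0),[np.linalg.norm(q[i]-q[i-1]) for i in range(4)],ang(q[3]-q[0]),ang(q[2]-q[1]))
Z=.06
q=[k("scene",*p,(370,194)) for p in[(265,12),(472,88)]];print("far plate",q)
Z=0
q=[k("scene",*p,(370,194)) for p in[(48,468),(305,575)]];print("near base",q,np.linalg.norm(q[0]-q[1]))
E
```

```text
carrier [0.5215 0.2013] 0.059574637068559276 0.1298833813317527 0.059393356967055166 0.1291630494130877 -20.49133706842326 -20.573466334414572 -20.533474778458924 -21.228387162539576
-20.264333674732946 0.08588627481726901
-20.278983132718235 0.08526673480850984
-19.907299231058182 0.0861851408987781
-19.902124959221112 0.08641940287847827
rodsT [0.5192 0.2025]
sceneTray [0.5187 0.2022] [np.float64(0.09656928956813148), np.float64(0.06146864615029581), np.float64(0.09911281385862736), np.float64(0.057548751691486696)] 156.9889698629157 159.34797734829897
far plate [array([0.4496, 0.1964]), array([0.4717, 0.2533])]
near base [array([0.569 , 0.1439]), array([0.5968, 0.2145])] 0.07593648182368042
```

```bash
cat >> h.py <<'E'
def go(pos,ang,tilt=0):
    """tool-down frame with jaw(x) at world angle ang deg, then tilt deg about tool y"""
    o=get_obs();R0=Ro.from_quat(o["orientation"])
    a=np.radians(ang);x=np.array([np.cos(a),np.sin(a),0]);z=np.array([0,0,-1.])
    R1=Ro.from_matrix(np.stack([x,np.cross(z,x),z],1))*Ro.from_euler('y',tilt,degrees=True)
    np.set_printoptions(precision=4,suppress=True)
    print("t",o["time_s"],"pos",o["eef_pos"],"jang",np.degrees(np.arctan2(*R0.as_matrix()[[1,0],0])),"toolz",R0.as_matrix()[:,2],"F",o["force"],"w",o["grip_width"],"j",o["joints"])
    print("travel",R0.inv().apply(np.array(pos)-o["eef_pos"]),"rot",(R0.inv()*R1).as_rotvec())
E
python3 -c "
from h import *
go([.597,-.231,.20],-1.5)"
```

```text
t 0.1 pos [ 0.1929 -0.5943  0.2141] jang -72.01727587094437 toolz [-0.0002  0.001  -1.    ] F [ 0.6542 -0.3743 -0.2912] w 0.0950429004460399 j [-1.3626  0.4915  1.5594 -0.      1.0917 -0.1056]
travel [-0.2207 -0.4965  0.0144] rot [-0.0007  0.0008 -1.2308]
```

```bash
python3 -m creep '[{"travel":[-0.2207,-0.4965,0.0144],"delta_rot":[0,0,-1.23],"jaw":0.04},{"travel":[-0.2207,-0.4965,0.0144],"delta_rot":[0,0,-1.23],"jaw":0.04},{"travel":[-0.2207,-0.4965,0.0144],"delta_rot":[0,0,-1.23],"jaw":0.04},{"travel":[-0.2207,-0.4965,0.0144],"delta_rot":[0,0,-1.23],"jaw":0.04},{"travel":[-0.2207,-0.4965,0.0144],"delta_rot":[0,0,-1.23],"jaw":0.04},{"travel":[-0.2207,-0.4965,0.0144],"delta_rot":[0,0,-1.23],"jaw":0.04},{"travel":[-0.2207,-0.4965,0.0144],"delta_rot":[0,0,-1.23],"jaw":0.04},{"travel":[-0.2207,-0.4965,0.0144],"delta_rot":[0,0,-1.23],"jaw":0.04},{"travel":[-0.2207,-0.4965,0.0144],"delta_rot":[0,0,-1.23],"jaw":0.04},{"travel":[-0.2207,-0.4965,0.0144],"delta_rot":[0,0,-1.23],"jaw":0.04},{"travel":[-0.2207,-0.4965,0.0144],"delta_rot":[0,0,-1.23],"jaw":0.04},{"travel":[-0.2207,-0.4965,0.0144],"delta_rot":[0,0,-1.23],"jaw":0.04}]'
python3 -c "
from h import *
go([.597,-.231,.15],-1.5)"
```

```text
time_s: 1.1
eef_pos: [0.5658, -0.2584, 0.2009]
orientation: [1.0, -0.013, -0.0, -0.001]
force: [0.2, -0.8, 0.2]
grip_width: 0.04
t 1.1 pos [ 0.5658 -0.2584  0.2009] jang -1.4996032065711433 toolz [-0.0006  0.0012 -1.    ] F [ 0.2224 -0.8012  0.1573] w 0.03995308550029177 j [-0.5349  0.5004  1.582   0.0008  1.0603 -0.5091]
travel [ 0.0305 -0.0282  0.0509] rot [-0.0011  0.0007  0.    ]
```

```bash
python3 -m creep '[{"travel":[0.0305,-0.0282,0.0709],"delta_rot":[0,0,0],"jaw":0.04},{"travel":[0.0305,-0.0282,0.0709],"delta_rot":[0,0,0],"jaw":0.04},{"travel":[0.0305,-0.0282,0.0709],"delta_rot":[0,0,0],"jaw":0.04},{"travel":[0.0305,-0.0282,0.0709],"delta_rot":[0,0,0],"jaw":0.04}]'
python3 -c "
from h import *
go([.597,-.231,.078],-1.5)
f=lambda i:np.clip(i.astype(float)*1.3,0,255).astype(np.uint8)
a=cv2.resize(get_image('scene')[150:290,110:250],None,fx=4,fy=4,interpolation=cv2.INTER_CUBIC)
cv2.imwrite('pics/s1.png',f(a[:,:,::-1]))"
```

```text
time_s: 1.43
eef_pos: [0.5966, -0.2299, 0.1281]
orientation: [1.0, -0.012, -0.002, -0.001]
force: [-0.0, -0.9, -0.0]
grip_width: 0.04
t 1.4333 pos [ 0.5966 -0.2299  0.1281] jang -1.3951640967831545 toolz [-0.0044  0.003  -1.    ] F [-0.0095 -0.9426 -0.024 ] w 0.03996155601291245 j [-0.4713  0.6038  1.6062  0.0008  0.9369 -0.4475]
travel [0.0007 0.0013 0.0501] rot [-0.0029  0.0045  0.0018]
```

View pics/s1.png

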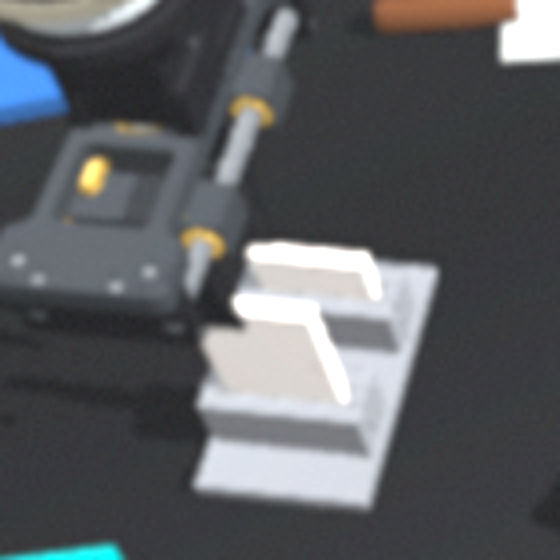

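```bash
python3 -m creep '[{"travel":[0.001,0.001,0.025],"delta_rot":[-0.003,0.0045,0.002],"jaw":0.04},{"travel":[0.001,0.001,0.05],"delta_rot":[-0.003,0.0045,0.002],"jaw":0.04},{"travel":[0.001,0.001,0.05],"delta_rot":[-0.003,0.0045,0.002],"jaw":0.04},{"travel":[0.001,0.001,0.05],"delta_rot":[-0.003,0.0045,0.002],"jaw":0.04}]'
python3 -c "
from h import *
go([.597,-.231,.078],-1.5)"
```

```text
time_s: 1.82
eef_pos: [0.5973, -0.2331, 0.0811]
orientation: [1.0, -0.014, 0.001, 0.001]
force: [0.8, -0.1, 0.8]
grip_width: 0.0397
t 1.8167 pos [ 0.5973 -0.2331  0.0811] jang -1.651239542555955 toolz [ 0.0027 -0.0017 -1.    ] F [ 0.7654 -0.053   0.7688] w 0.03973500767638845 j [-0.4749  0.661   1.6426 -0.0003  0.8348 -0.4459]
travel [-0.0004 -0.0021  0.0031] rot [ 0.0016 -0.0028 -0.0026]
```

```bash
python3 -m creep '[{"travel":[0,-0.002,0.003],"delta_rot":[0.0016,-0.0028,-0.0026],"jaw":0.04},{"travel":[0,-0.002,0.003],"delta_rot":[0.0016,-0.0028,-0.0026],"jaw":0.02},{"travel":[0,-0.002,0.003],"delta_rot":[0.0016,-0.0028,-0.0026],"jaw":0.0},{"travel":[0,-0.002,0.003],"delta_rot":[0.0016,-0.0028,-0.0026],"jaw":0.0},{"travel":[0,-0.002,0.003],"delta_rot":[0.0016,-0.0028,-0.0026],"jaw":0.0},{"travel":[0,-0.002,0.003],"delta_rot":[0.0016,-0.0028,-0.0026],"jaw":0.0}]'
python3 -c "
from h import *
go([.597,-.231,.17],-1.5)"
```

```text
time_s: 2.32
eef_pos: [0.5975, -0.2311, 0.0784]
orientation: [1.0, -0.013, 0.0, 0.0]
force: [0.4, 0.1, 0.7]
grip_width: 0.012
t 2.3167 pos [ 0.5975 -0.2311  0.0784] jang -1.5015764297658878 toolz [ 0.0004 -0.0002 -1.    ] F [0.4179 0.0549 0.717 ] w 0.01199787674865035 j [-0.4721  0.6646  1.6438  0.      0.8327 -0.4459]
travel [-0.0005 -0.0001 -0.0916] rot [ 0.0002 -0.0004 -0.    ]
```

Opening 12 mm, still closing; hold a few more rows.

```bash
python3 -m creep '[{"travel":[0,0,0],"delta_rot":[0,0,0],"jaw":0.0},{"travel":[0,0,0],"delta_rot":[0,0,0],"jaw":0.0},{"travel":[0,0,0],"delta_rot":[0,0,0],"jaw":0.0},{"travel":[0,0,0],"delta_rot":[0,0,0],"jaw":0.0}]'

```

```text
time_s: 2.65
eef_pos: [0.5963, -0.231, 0.0783]
orientation: [1.0, -0.013, -0.001, -0.0]
force: [-5.9, -0.8, 2.8]
grip_width: 0.0081
```

```bash
python3 -m creep '[{"travel":[0,0,-0.01],"delta_rot":[0,0,0],"jaw":0.0},{"travel":[0,0,-0.025],"delta_rot":[0,0,0],"jaw":0.0},{"travel":[0,0,-0.045],"delta_rot":[0,0,0],"jaw":0.0},{"travel":[0,0,-0.065],"delta_rot":[0,0,0],"jaw":0.0},{"travel":[0,0,-0.085],"delta_rot":[0,0,0],"jaw":0.0},{"travel":[0,0,-0.1],"delta_rot":[0,0,0],"jaw":0.0},{"travel":[0,0,-0.1],"delta_rot":[0,0,0],"jaw":0.0},{"travel":[0,0,-0.1],"delta_rot":[0,0,0],"jaw":0.0}]'
python3 -c "
from h import *
go([.50,.04,.18],0)
go([.50,.04,.18],0,45)
a=cv2.resize(get_image('scene')[120:300,100:330],None,fx=3.4,fy=3.3,interpolation=cv2.INTER_CUBIC)
cv2.imwrite('pics/s2.png',a[:,:,::-1])"
```

```text
time_s: 3.32
eef_pos: [0.5967, -0.231, 0.179]
orientation: [1.0, -0.013, -0.001, 0.0]
force: [-0.1, -0.5, -1.0]
grip_width: 0.0077
t 3.3167 pos [ 0.5967 -0.231   0.179 ] jang -1.4858642208125468 toolz [-0.001  -0.0002 -1.    ] F [-0.1171 -0.4719 -0.9678] w 0.007717802059175384 j [-0.4723  0.5473  1.5594 -0.0007  1.0358 -0.446 ]
travel [-0.1037 -0.2684 -0.0009] rot [ 0.0002  0.001  -0.0259]
t 3.3167 pos [ 0.5967 -0.231   0.179 ] jang -1.4858642208125468 toolz [-0.001  -0.0002 -1.    ] F [-0.1171 -0.4719 -0.9678] w 0.007717802059175384 j [-0.4723  0.5473  1.5594 -0.0007  1.0358 -0.446 ]
travel [-0.1037 -0.2684 -0.0009] rot [ 0.0104  0.7864 -0.0245]
```

View pics/s2.png

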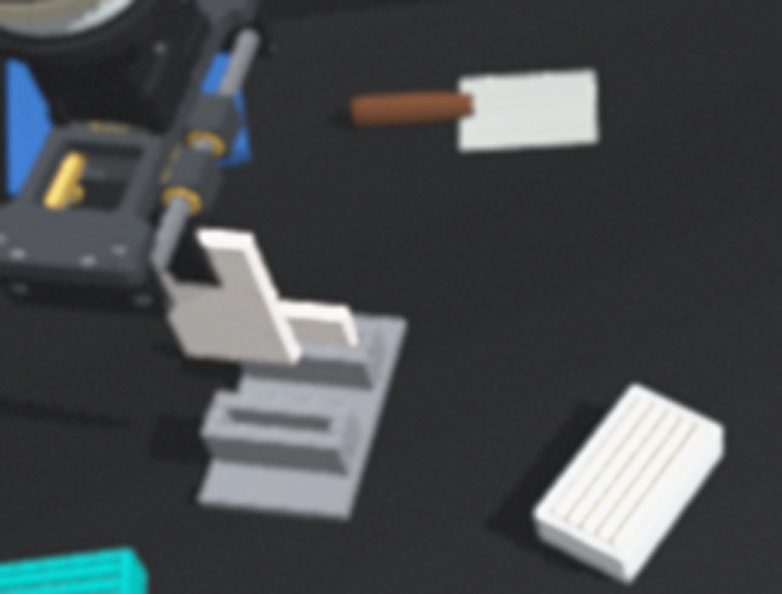

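```bash
python3 -c "
from h import *
go([.495,.05,.14],0,-45)"
```

```text
t 3.3667 pos [ 0.5963 -0.2308  0.178 ] jang -1.487460530259229 toolz [-0.0027  0.0007 -1.    ] F [-0.1431 -0.3316  0.0386] w 0.007989859047236564 j [-0.4723  0.5484  1.5603 -0.0007  1.0356 -0.446 ]
travel [-0.1085 -0.2781  0.0384] rot [-0.0108 -0.7826 -0.0244]
```

```bash
python3 -m creep '[{"travel":[-0.03,-0.08,0],"delta_rot":[0,0,-0.01],"jaw":0.0},{"travel":[-0.06,-0.16,0],"delta_rot":[-0.003,-0.1,-0.02],"jaw":0.0},{"travel":[-0.108,-0.278,0],"delta_rot":[-0.01,-0.78,-0.024],"jaw":0.0},{"travel":[-0.108,-0.278,0],"delta_rot":[-0.01,-0.78,-0.024],"jaw":0.0},{"travel":[-0.108,-0.278,0.01],"delta_rot":[-0.01,-0.78,-0.024],"jaw":0.0},{"travel":[-0.108,-0.278,0.02],"delta_rot":[-0.01,-0.78,-0.024],"jaw":0.0},{"travel":[-0.108,-0.278,0.03],"delta_rot":[-0.01,-0.78,-0.024],"jaw":0.0},{"travel":[-0.108,-0.278,0.038],"delta_rot":[-0.01,-0.78,-0.024],"jaw":0.0},{"travel":[-0.108,-0.278,0.038],"delta_rot":[-0.01,-0.78,-0.024],"jaw":0.0},{"travel":[-0.108,-0.278,0.038],"delta_rot":[-0.01,-0.78,-0.024],"jaw":0.0},{"travel":[-0.108,-0.278,0.038],"delta_rot":[-0.01,-0.78,-0.024],"jaw":0.0},{"travel":[-0.108,-0.278,0.038],"delta_rot":[-0.01,-0.78,-0.024],"jaw":0.0}]'
python3 -c "
from h import *
go([.495,.05,.057],0,-45)
cv2.imwrite('pics/s3.png',get_image('scene')[:,:,::-1])"
```

```text
time_s: 4.37
eef_pos: [0.4959, 0.0487, 0.1413]
orientation: [0.925, -0.001, -0.38, -0.001]
force: [0.1, -0.6, -0.9]
grip_width: 0.008
t 4.3667 pos [0.4959 0.0487 0.1413] jang -0.0980154243983246 toolz [-0.703   0.0017 -0.7112] F [ 0.0844 -0.6134 -0.8663] w 0.00800676820798874 j [-0.0257  0.741   1.5202 -0.0164  1.6599 -0.0185]
travel [ 0.0587 -0.0012  0.0606] rot [-0.0017 -0.0057 -0.0012]
```

View pics/s3.png

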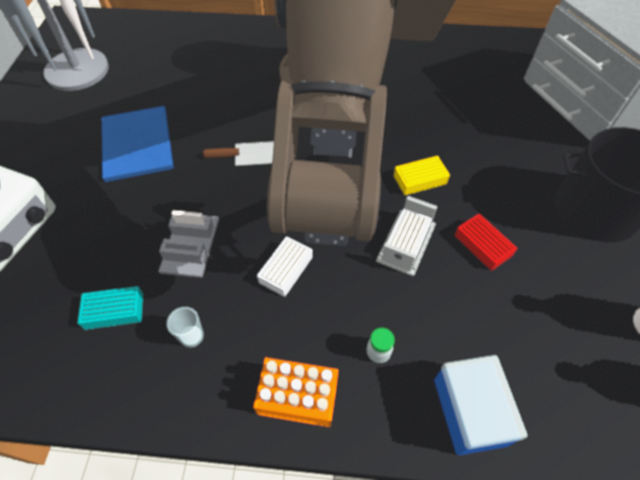

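```bash
python3 -m creep '[{"travel":[0.02,-0.001,0.02],"delta_rot":[-0.001,-0.005,0],"jaw":0.0},{"travel":[0.035,-0.001,0.036],"delta_rot":[-0.001,-0.005,0],"jaw":0.0},{"travel":[0.047,-0.001,0.049],"delta_rot":[-0.001,-0.005,0],"jaw":0.0},{"travel":[0.054,-0.001,0.056],"delta_rot":[-0.001,-0.005,0],"jaw":0.0},{"travel":[0.0587,-0.001,0.06],"delta_rot":[-0.001,-0.005,0],"jaw":0.0},{"travel":[0.0587,-0.001,0.06],"delta_rot":[-0.001,-0.005,0],"jaw":0.0},{"travel":[0.0587,-0.001,0.06],"delta_rot":[-0.001,-0.005,0],"jaw":0.0}]'
python3 -c "
from h import *
go([.495,.05,.0535],0,-45)
cv2.imwrite('pics/t3.png',get_image('top')[:,:,::-1])"
```

```text
time_s: 5.0
eef_pos: [0.4959, 0.0495, 0.0583]
orientation: [0.924, -0.001, -0.382, -0.0]
force: [0.5, -1.6, -1.1]
grip_width: 0.0082
t 5.0 pos [0.4959 0.0495 0.0583] jang -0.1291761214018519 toolz [-0.7057  0.0012 -0.7085] F [ 0.4617 -1.6489 -1.0605] w 0.008216376810781984 j [-0.0243  0.8508  1.5512 -0.016   1.5228 -0.0149]
travel [ 0.0028 -0.0005  0.004 ] rot [-0.0012 -0.002  -0.0016]
```

View pics/t3.png

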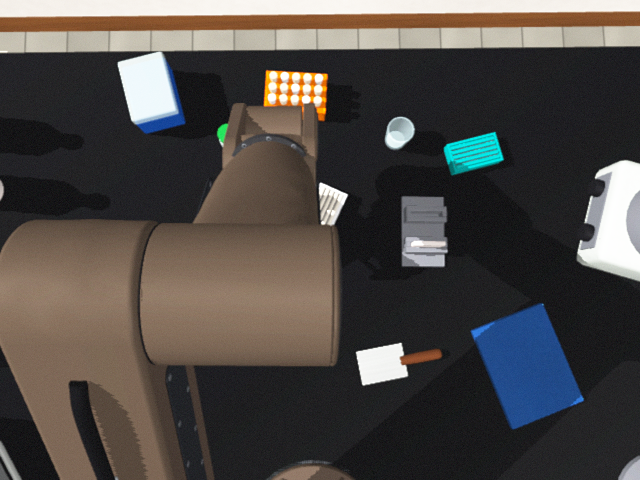

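```bash
python3 -m creep '[{"travel":[0.001,-0.0005,0.002],"delta_rot":[0,0,0],"jaw":0.0},{"travel":[0.0025,-0.0005,0.0035],"delta_rot":[0,0,0],"jaw":0.0},{"travel":[0.0025,-0.0005,0.0035],"delta_rot":[0,0,0],"jaw":0.0},{"travel":[0.0025,-0.0005,0.0035],"delta_rot":[0,0,0],"jaw":0.0}]'
python3 -c "
from h import *
go([.495,.05,.0515],0,-45)"
```

```text
time_s: 5.38
eef_pos: [0.4953, 0.0501, 0.0544]
orientation: [0.924, -0.001, -0.381, -0.0]
force: [0.2, 0.6, -0.5]
grip_width: 0.0078
t 5.3833 pos [0.4953 0.0501 0.0544] jang -0.11477356203923625 toolz [-0.7053  0.001  -0.7089] F [ 0.2359  0.5989 -0.5058] w 0.007810987043042147 j [-0.0233  0.8554  1.5539 -0.0155  1.5149 -0.0143]
travel [0.0018 0.0001 0.0022] rot [-0.001  -0.0026 -0.0014]
```

```bash
python3 -m creep '[{"travel":[0.001,0,0.001],"delta_rot":[0,0,0],"jaw":0.0},{"travel":[0.0015,0,0.002],"delta_rot":[0,0,0],"jaw":0.0},{"travel":[0.002,0,0.0025],"delta_rot":[0,0,0],"jaw":0.0},{"travel":[0.002,0,0.0025],"delta_rot":[0,0,0],"jaw":0.0}]'

```

```text
time_s: 5.72
eef_pos: [0.4953, 0.0501, 0.0521]
orientation: [0.924, -0.001, -0.381, -0.0]
force: [4.0, 0.1, 8.7]
grip_width: 0.0077
```

```bash
python3 -m creep '[{"travel":[0,0,0],"delta_rot":[0,0,0],"jaw":0.02},{"travel":[0,0,0],"delta_rot":[0,0,0],"jaw":0.02},{"travel":[0,0,-0.008],"delta_rot":[0,0,0],"jaw":0.02},{"travel":[0,0,-0.02],"delta_rot":[0,0,0],"jaw":0.02},{"travel":[0,0,-0.035],"delta_rot":[0,0,0],"jaw":0.02},{"travel":[0,0,-0.05],"delta_rot":[0,0,0],"jaw":0.02},{"travel":[0,0,-0.08],"delta_rot":[0,0,0],"jaw":0.02},{"travel":[0,0,-0.12],"delta_rot":[0,0,0],"jaw":0.03},{"travel":[0,0,-0.12],"delta_rot":[0,0,0],"jaw":0.03},{"travel":[0,0,-0.12],"delta_rot":[0,0,0],"jaw":0.03}]'
python3 -c "
from h import *
go([.52,-.12,.25],65,0)
cv2.imwrite('pics/t4.png',get_image('top')[:,:,::-1])"
```

```text
time_s: 6.55
eef_pos: [0.5811, 0.05, 0.1381]
orientation: [0.925, -0.001, -0.38, -0.0]
force: [-1.0, -0.0, -0.2]
grip_width: 0.0293
t 6.55 pos [0.5811 0.05   0.1381] jang -0.11520904300794783 toolz [-0.703   0.001  -0.7112] F [-1.0086 -0.0499 -0.2422] w 0.02926242160534954 j [-0.0209  0.8542  1.2638 -0.0142  1.8031 -0.0167]
travel [-0.1219  0.1701 -0.0368] rot [-0.4416  0.6925 -1.0756]
```

View pics/t4.png

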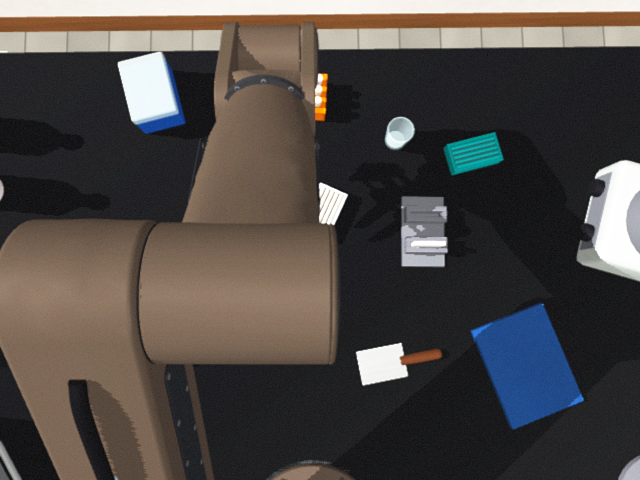

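```bash
python3 -c "
from h import *
go([.50,-.25,.28],90,0)"
```

```text
t 6.6 pos [0.5799 0.05   0.1371] jang -0.12018342462573083 toolz [-0.7051  0.001  -0.7091] F [ 0.5017 -0.1884 -1.0327] w 0.029876984543359502 j [-0.021   0.8549  1.267  -0.0142  1.8021 -0.0166]
travel [-0.1569  0.3002 -0.0453] rot [-0.6122  0.6116 -1.4846]
```

```bash
python3 -m creep '[{"travel":[-0.04,0.02,-0.05],"delta_rot":[-0.06,0.06,-0.15],"jaw":0.09},{"travel":[-0.08,0.06,-0.05],"delta_rot":[-0.12,0.12,-0.3],"jaw":0.09},{"travel":[-0.1569,0.3,-0.0453],"delta_rot":[-0.612,0.612,-1.485],"jaw":0.09},{"travel":[-0.1569,0.3,-0.0453],"delta_rot":[-0.612,0.612,-1.485],"jaw":0.09},{"travel":[-0.1569,0.3,-0.0453],"delta_rot":[-0.612,0.612,-1.485],"jaw":0.09},{"travel":[-0.1569,0.3,-0.0453],"delta_rot":[-0.612,0.612,-1.485],"jaw":0.09},{"travel":[-0.1569,0.3,-0.0453],"delta_rot":[-0.612,0.612,-1.485],"jaw":0.09},{"travel":[-0.1569,0.3,-0.0453],"delta_rot":[-0.612,0.612,-1.485],"jaw":0.09},{"travel":[-0.1569,0.3,-0.0453],"delta_rot":[-0.612,0.612,-1.485],"jaw":0.09},{"travel":[-0.1569,0.3,-0.0453],"delta_rot":[-0.612,0.612,-1.485],"jaw":0.09},{"travel":[-0.1569,0.3,-0.0453],"delta_rot":[-0.612,0.612,-1.485],"jaw":0.09},{"travel":[-0.1569,0.3,-0.0453],"delta_rot":[-0.612,0.612,-1.485],"jaw":0.09}]'
python3 -c "
from h import *
go([.5,.05,.15],90,0)
cv2.imwrite('pics/t5.png',get_image('top')[:,:,::-1])
cv2.imwrite('pics/s5.png',get_image('scene')[:,:,::-1])"
```

```text
time_s: 7.6
eef_pos: [0.4988, -0.2497, 0.2792]
orientation: [0.768, 0.638, -0.054, -0.001]
force: [1.7, -0.7, -0.8]
grip_width: 0.0902
t 7.6 pos [ 0.4988 -0.2497  0.2792] jang 79.59545688838831 toolz [-0.0838 -0.0675 -0.9942] F [ 1.7114 -0.6837 -0.7963] w 0.09016026059427003 j [-0.5332  0.3546  1.6099 -0.1076  1.217  -1.8802]
travel [ 0.3045 -0.0455  0.1081] rot [-0.0775  0.0752 -0.1843]
```

View pics/t5.png

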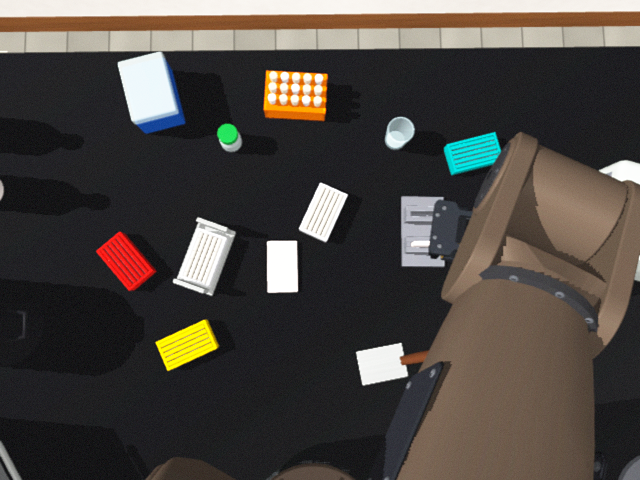

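View pics/s5.png

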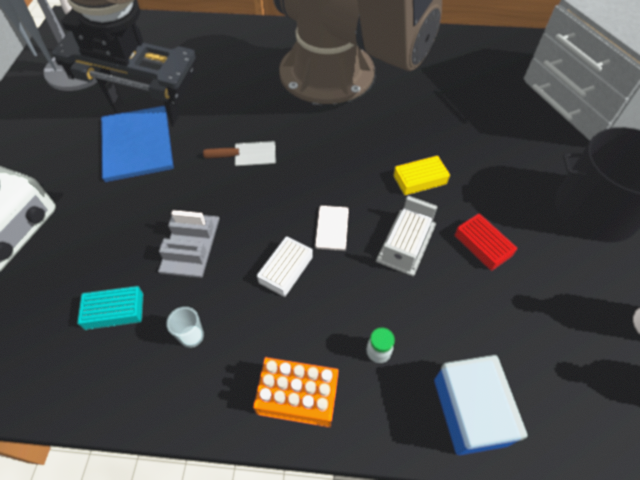

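```bash
python3 - <<'E'
from h import *
np.set_printoptions(precision=4,suppress=True)
for n,(u,v) in (("top",(282,267)),("scene",(332,227))):
    im=cv2.imread(f"pics/{n[0]}5.png")
    for th in(130,170):
        m=(im.min(2)>th).astype(np.uint8);_,lab=cv2.connectedComponents(m);c,_=cv2.findContours((lab==lab[v,u]).astype(np.uint8),0,cv2.CHAIN_APPROX_NONE)
        X=np.array([onz(n,*p,.008)[:2] for p in c[0][:,0]])*1000
        r=cv2.minAreaRect(X.astype(np.float32));print(n,th,r)
    # corroborate tray by same approach
u,v=314,205
im=cv2.imread("pics/t5.png");m=(im.min(2)>150).astype(np.uint8);m=cv2.morphologyEx(m,cv2.MORPH_CLOSE,np.ones((3,3)));_,lab=cv2.connectedComponents(m);c,_=cv2.findContours((lab==lab[v,u]).astype(np.uint8),0,cv2.CHAIN_APPROX_NONE)
print("tray",cv2.minAreaRect((np.array([onz("top",*p,.028)[:2] for p in c[0][:,0]])*1000).astype(np.float32)))
E
```

```text
top 130 ((499.92071533203125, 50.98444366455078), (59.08113479614258, 100.69212341308594), 89.56865692138672)
top 170 ((500.02044677734375, 51.066932678222656), (58.914669036865234, 100.46321105957031), 89.56865692138672)
scene 130 ((501.55682373046875, 51.909278869628906), (106.92430114746094, 61.31771469116211), 0.007941482588648796)
scene 170 ((501.50640869140625, 51.460994720458984), (59.52101135253906, 103.42804718017578), 89.99324035644531)
tray ((604.2810668945312, -30.416183471679688), (60.061424255371094, 103.85029602050781), 64.70597076416016)
```

```bash
python3 -c "
from h import *
go([.5,.051,.08],89.6,0)"
```

```text
t 7.7 pos [ 0.4983 -0.25    0.2795] jang 79.38293160876728 toolz [-0.0855 -0.068  -0.994 ] F [ 0.4263 -0.9537 -0.3162] w 0.08994366624166862 j [-0.5335  0.3545  1.6094 -0.1089  1.2189 -1.8764]
travel [ 0.3117 -0.0412  0.1777] rot [-0.0788  0.0763 -0.1811]
```

```bash
python3 -m creep '[{"travel":[0.04,-0.005,0.005],"delta_rot":[-0.0788,0.0763,-0.1811],"jaw":0.09},{"travel":[0.08,-0.01,0.01],"delta_rot":[-0.0788,0.0763,-0.1811],"jaw":0.09},{"travel":[0.12,-0.017,0.03],"delta_rot":[-0.0788,0.0763,-0.1811],"jaw":0.09},{"travel":[0.3117,-0.0412,0.1777],"delta_rot":[-0.0788,0.0763,-0.1811],"jaw":0.09},{"travel":[0.3117,-0.0412,0.1777],"delta_rot":[-0.0788,0.0763,-0.1811],"jaw":0.09},{"travel":[0.3117,-0.0412,0.1777],"delta_rot":[-0.0788,0.0763,-0.1811],"jaw":0.09},{"travel":[0.3117,-0.0412,0.1777],"delta_rot":[-0.0788,0.0763,-0.1811],"jaw":0.09},{"travel":[0.3117,-0.0412,0.1777],"delta_rot":[-0.0788,0.0763,-0.1811],"jaw":0.09},{"travel":[0.3117,-0.0412,0.1777],"delta_rot":[-0.0788,0.0763,-0.1811],"jaw":0.09},{"travel":[0.3117,-0.0412,0.1777],"delta_rot":[-0.0788,0.0763,-0.1811],"jaw":0.09},{"travel":[0.3117,-0.0412,0.1777],"delta_rot":[-0.0788,0.0763,-0.1811],"jaw":0.09},{"travel":[0.3117,-0.0412,0.1777],"delta_rot":[-0.0788,0.0763,-0.1811],"jaw":0.09}]'
python3 -c "
from h import *
go([.5,.051,.015],89.6,0)
cv2.imwrite('pics/s6.png',cv2.resize(get_image('scene')[150:300,230:430],None,fx=4,fy=4,interpolation=cv2.INTER_CUBIC)[:,:,::-1])"
```

```text
time_s: 8.7
eef_pos: [0.4999, 0.0511, 0.0799]
orientation: [0.71, 0.704, -0.001, -0.0]
force: [-0.0, -0.9, 0.0]
grip_width: 0.0903
t 8.7 pos [0.4999 0.0511 0.0799] jang 89.54439005494606 toolz [-0.0014 -0.0006 -1.    ] F [-0.0366 -0.9494  0.004 ] w 0.09034881427914361 j [-0.0293  0.514   1.99   -0.0011  0.6389 -1.5913]
travel [-0.0001  0.0002  0.0649] rot [-0.0013  0.0006 -0.001 ]
```

View pics/s6.png

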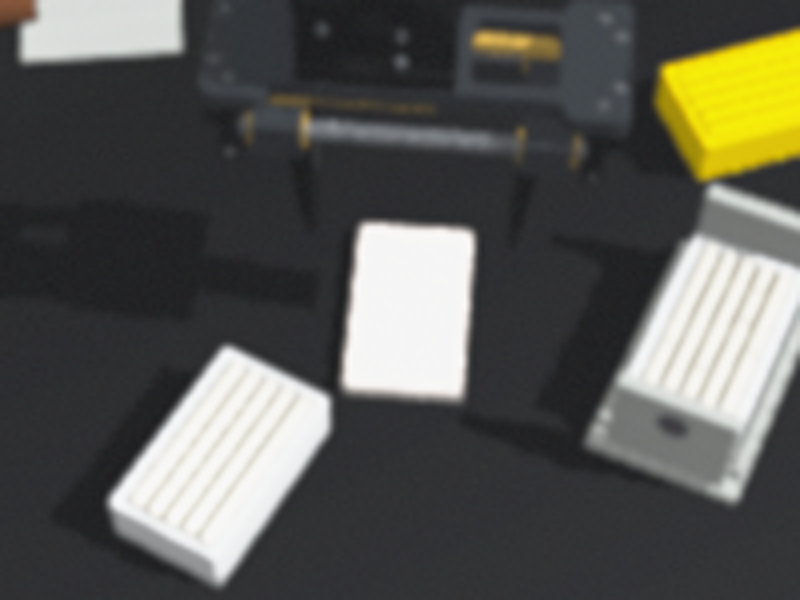

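```bash
python3 -m creep '[{"travel":[0,0,0.03],"delta_rot":[-0.0013,0.0006,-0.001],"jaw":0.09},{"travel":[0,0,0.05],"delta_rot":[-0.0013,0.0006,-0.001],"jaw":0.09},{"travel":[0,0,0.063],"delta_rot":[-0.0013,0.0006,-0.001],"jaw":0.085},{"travel":[0,0,0.07],"delta_rot":[-0.0013,0.0006,-0.001],"jaw":0.08},{"travel":[0,0,0.075],"delta_rot":[-0.0013,0.0006,-0.001],"jaw":0.075},{"travel":[0,0,0.0765],"delta_rot":[-0.0013,0.0006,-0.001],"jaw":0.072},{"travel":[0,0,0.0765],"delta_rot":[-0.0013,0.0006,-0.001],"jaw":0.07},{"travel":[0,0,0.0765],"delta_rot":[-0.0013,0.0006,-0.001],"jaw":0.07}]'
```

```text
time_s: 9.42
eef_pos: [0.5006, 0.0504, 0.0047]
orientation: [0.71, 0.704, 0.001, 0.001]
force: [-0.0, -0.6, 0.1]
grip_width: 0.0707
```

```bash
python3 -m creep '[{"travel":[0,0,0.001],"delta_rot":[0,0,0],"jaw":0.07},{"travel":[0,0,0.0025],"delta_rot":[0,0,0],"jaw":0.066},{"travel":[0,0,0.0025],"delta_rot":[0,0,0],"jaw":0.062},{"travel":[0,0,0.0025],"delta_rot":[0,0,0],"jaw":0.058},{"travel":[0,0,0.0025],"delta_rot":[0,0,0],"jaw":0.05},{"travel":[0,0,0.0025],"delta_rot":[0,0,0],"jaw":0.05},{"travel":[0,0,0.0025],"delta_rot":[0,0,0],"jaw":0.05},{"travel":[0,0,0.0025],"delta_rot":[0,0,0],"jaw":0.05}]'
```

```text
time_s: 10.08
eef_pos: [0.5007, 0.0504, 0.0023]
orientation: [0.71, 0.704, 0.001, 0.001]
force: [-1.2, 1.2, 2.9]
grip_width: 0.0575
```

Gripped at 57.5 mm. Lift.

```bash
python3 -m creep '[{"travel":[0,0,-0.005],"delta_rot":[0,0,0],"jaw":0.05},{"travel":[0,0,-0.02],"delta_rot":[0,0,0],"jaw":0.05},{"travel":[0,0,-0.045],"delta_rot":[0,0,0],"jaw":0.05},{"travel":[0,0,-0.075],"delta_rot":[0,0,0],"jaw":0.05},{"travel":[0,0,-0.1],"delta_rot":[0,0,0],"jaw":0.05},{"travel":[0,0,-0.1],"delta_rot":[0,0,0],"jaw":0.05},{"travel":[0,0,-0.1],"delta_rot":[0,0,0],"jaw":0.05}]'
python3 -c "
from h import *
go([.5203,.2018,.10],69.6,0)
cv2.imwrite('pics/s7.png',cv2.resize(get_image('scene')[120:300,230:450],None,fx=3.5,fy=3.3,interpolation=cv2.INTER_CUBIC)[:,:,::-1])"
```

```text
time_s: 10.67
eef_pos: [0.5008, 0.0504, 0.1034]
orientation: [0.71, 0.704, 0.002, 0.002]
force: [-0.8, 0.5, -1.2]
grip_width: 0.0577
t 10.6667 pos [0.5008 0.0504 0.1034] jang 89.53941580088255 toolz [ 0.0052 -0.0001 -1.    ] F [-0.7828  0.5054 -1.1698] w 0.05766625388545336 j [-0.0311  0.474   1.9736  0.0001  0.6887 -1.5939]
travel [0.1516 0.0182 0.0035] rot [ 0.0052 -0.0009  0.348 ]
```

View pics/s7.png

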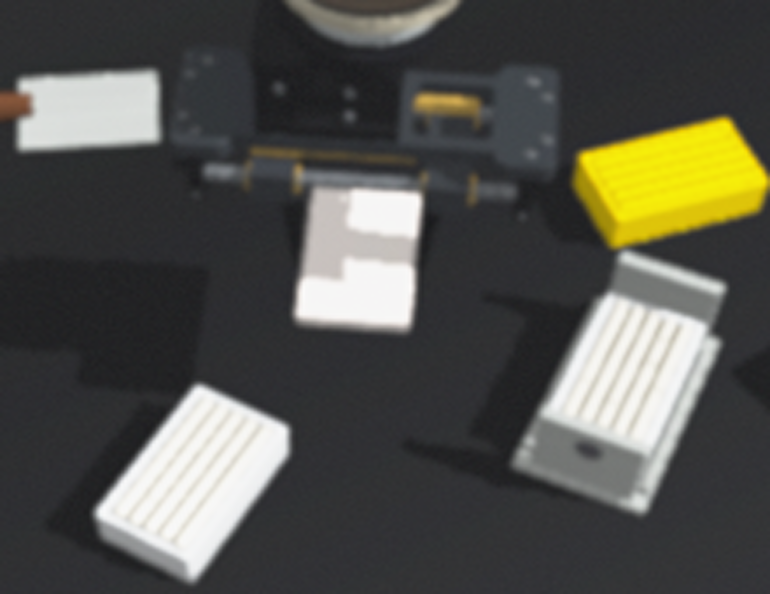

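```bash
python3 -m creep '[{"travel":[0.03,0.004,-0.015],"delta_rot":[0.005,0,0.1],"jaw":0.05},{"travel":[0.07,0.009,-0.015],"delta_rot":[0.005,0,0.2],"jaw":0.05},{"travel":[0.11,0.014,-0.01],"delta_rot":[0.005,0,0.3],"jaw":0.05},{"travel":[0.14,0.017,0.0],"delta_rot":[0.005,0,0.347],"jaw":0.05},{"travel":[0.152,0.0175,0.003],"delta_rot":[0.005,0,0.347],"jaw":0.05},{"travel":[0.152,0.0175,0.003],"delta_rot":[0.005,0,0.347],"jaw":0.05},{"travel":[0.152,0.0175,0.003],"delta_rot":[0.005,0,0.347],"jaw":0.05}]'
python3 -c "
from h import *
go([.5199,.2021,.045],69.7,0)
cv2.imwrite('pics/s8.png',cv2.resize(get_image('scene')[160:300,330:490],None,fx=4.5,fy=4,interpolation=cv2.INTER_CUBIC)[:,:,::-1])
cv2.imwrite('pics/t8.png',get_image('top')[:,:,::-1])"
```

```text
time_s: 11.3
eef_pos: [0.5182, 0.2021, 0.0981]
orientation: [0.82, 0.572, -0.002, -0.001]
force: [0.2, -0.3, 0.2]
grip_width: 0.0578
t 11.3 pos [0.5182 0.2021 0.0981] jang 69.79788323604926 toolz [-0.0044  0.     -1.    ] F [ 0.2465 -0.2521  0.1695] w 0.05776583704349044 j [ 0.2525  0.5433  1.844   0.0016  0.7585 -0.9669]
travel [0.0007 0.0018 0.0531] rot [-0.0041  0.0015  0.0017]
```

View pics/s8.png

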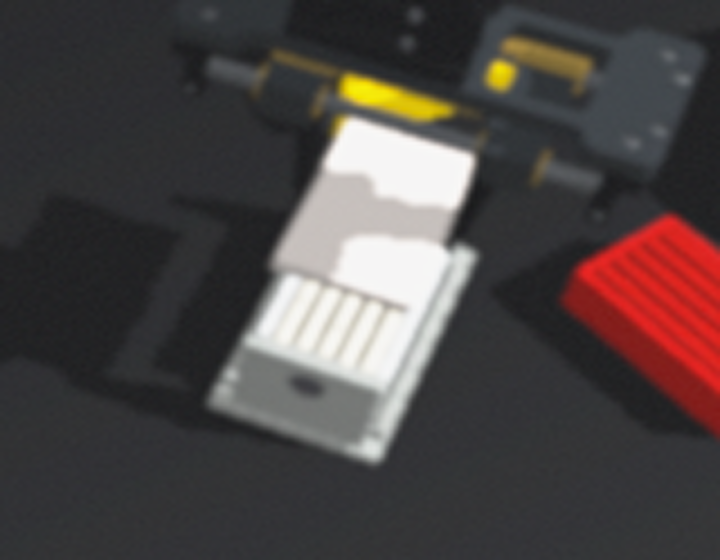

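View pics/t8.png

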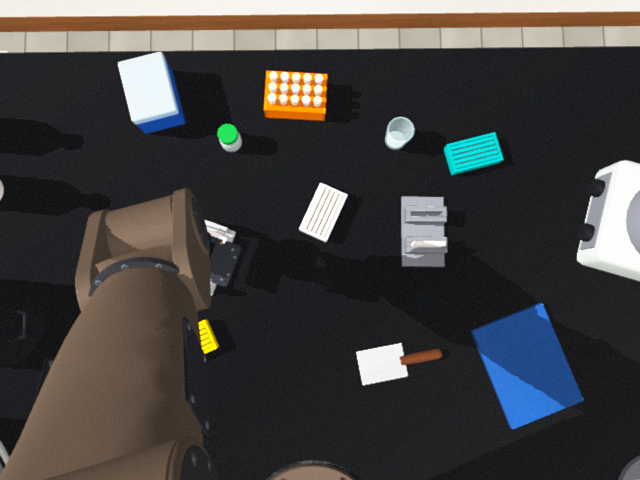

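```bash
python3 -m creep '[{"travel":[0.0005,0.001,0.015],"delta_rot":[-0.002,0.001,0.001],"jaw":0.05},{"travel":[0.0007,0.0018,0.03],"delta_rot":[-0.002,0.001,0.0017],"jaw":0.05},{"travel":[0.0007,0.0018,0.042],"delta_rot":[-0.002,0.001,0.0017],"jaw":0.05},{"travel":[0.0007,0.0018,0.05],"delta_rot":[-0.002,0.001,0.0017],"jaw":0.05},{"travel":[0.0007,0.0018,0.051],"delta_rot":[-0.002,0.001,0.0017],"jaw":0.05},{"travel":[0.0007,0.0018,0.051],"delta_rot":[-0.002,0.001,0.0017],"jaw":0.05}]'
python3 -c "
from h import *
go([.5199,.2021,.040],69.7,0)
cv2.imwrite('pics/s9.png',cv2.resize(get_image('scene')[180:290,360:470],None,fx=5,fy=5,interpolation=cv2.INTER_CUBIC)[:,:,::-1])"
```

```text
time_s: 11.9
eef_pos: [0.5206, 0.2004, 0.048]
orientation: [0.822, 0.57, -0.0, -0.001]
force: [0.5, 0.1, -0.7]
grip_width: 0.0577
t 11.9 pos [0.5206 0.2004 0.048 ] jang 69.51562677965305 toolz [-0.0012  0.0005 -1.    ] F [ 0.4502  0.0797 -0.7257] w 0.05773850687422501 j [ 0.2487  0.6207  1.8752  0.0013  0.6467 -0.9656]
travel [ 0.0013 -0.0012  0.008 ] rot [-0.0013 -0.0001 -0.0032]
```

View pics/s9.png

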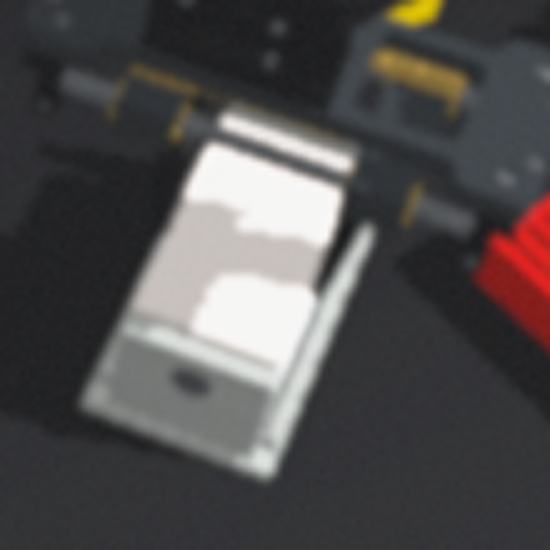

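```bash
python3 -m creep '[{"travel":[0.001,-0.001,0.004],"delta_rot":[-0.001,0,-0.003],"jaw":0.05},{"travel":[0.0013,-0.0012,0.007],"delta_rot":[-0.001,0,-0.003],"jaw":0.05},{"travel":[0.0013,-0.0012,0.0085],"delta_rot":[-0.001,0,-0.003],"jaw":0.05},{"travel":[0.0013,-0.0012,0.009],"delta_rot":[-0.001,0,-0.003],"jaw":0.05},{"travel":[0.0013,-0.0012,0.009],"delta_rot":[-0.001,0,-0.003],"jaw":0.05}]'
```

```text
time_s: 12.37
eef_pos: [0.52, 0.2024, 0.0393]
orientation: [0.821, 0.571, 0.0, -0.0]
force: [0.1, -0.2, 0.1]
grip_width: 0.0574
```

```bash
python3 -m creep '[{"travel":[0,0,0.0005],"delta_rot":[0,0,0],"jaw":0.05},{"travel":[0,0,0.001],"delta_rot":[0,0,0],"jaw":0.05},{"travel":[0,0,0.0015],"delta_rot":[0,0,0],"jaw":0.05},{"travel":[0,0,0.0015],"delta_rot":[0,0,0],"jaw":0.05}]'
```

```text
time_s: 12.7
eef_pos: [0.5201, 0.2024, 0.0383]
orientation: [0.821, 0.572, 0.0, 0.0]
force: [-1.8, 0.1, 4.7]
grip_width: 0.0573
```

```bash
python3 -m creep '[{"travel":[0,0,0],"delta_rot":[0,0,0],"jaw":0.06},{"travel":[0,0,0],"delta_rot":[0,0,0],"jaw":0.066},{"travel":[0,0,0],"delta_rot":[0,0,0],"jaw":0.072},{"travel":[0,0,0],"delta_rot":[0,0,0],"jaw":0.08},{"travel":[0,0,0],"delta_rot":[0,0,0],"jaw":0.08},{"travel":[0,0,-0.02],"delta_rot":[0,0,0],"jaw":0.08},{"travel":[0,0,-0.05],"delta_rot":[0,0,0],"jaw":0.08},{"travel":[0,0,-0.09],"delta_rot":[0,0,0],"jaw":0.08},{"travel":[0,0,-0.12],"delta_rot":[0,0,0],"jaw":0.09},{"travel":[0,0,-0.12],"delta_rot":[0,0,0],"jaw":0.09}]'
python3 -c "
from h import *
go([.6043,-.0304,.15],64.7,0)"
```

```text
time_s: 13.53
eef_pos: [0.5221, 0.203, 0.1638]
orientation: [0.821, 0.572, 0.004, 0.002]
force: [1.5, 0.6, 0.2]
grip_width: 0.0874
t 13.5333 pos [0.5221 0.203  0.1638] jang 69.72596075712221 toolz [ 0.0089  0.0026 -1.    ] F [1.5039 0.5609 0.1858] w 0.08735473688732956 j [ 0.2528  0.4545  1.7838  0.0003  0.894  -0.9643]
travel [-0.1905  0.1579  0.014 ] rot [ 0.0073 -0.0058  0.0877]
```

```bash
python3 -m creep '[{"travel":[-0.03,0.025,0],"delta_rot":[0.007,-0.006,0.03],"jaw":0.09},{"travel":[-0.06,0.05,0.005],"delta_rot":[0.007,-0.006,0.06],"jaw":0.09},{"travel":[-0.09,0.075,0.01],"delta_rot":[0.007,-0.006,0.088],"jaw":0.09},{"travel":[-0.1905,0.158,0.014],"delta_rot":[0.007,-0.006,0.088],"jaw":0.09},{"travel":[-0.1905,0.158,0.014],"delta_rot":[0.007,-0.006,0.088],"jaw":0.09},{"travel":[-0.1905,0.158,0.014],"delta_rot":[0.007,-0.006,0.088],"jaw":0.09},{"travel":[-0.1905,0.158,0.014],"delta_rot":[0.007,-0.006,0.088],"jaw":0.09},{"travel":[-0.1905,0.158,0.014],"delta_rot":[0.007,-0.006,0.088],"jaw":0.09},{"travel":[-0.1905,0.158,0.014],"delta_rot":[0.007,-0.006,0.088],"jaw":0.09}]'
python3 -c "
from h import *
go([.6043,-.0304,.02],64.7,0)
cv2.imwrite('pics/s10.png',get_image('scene')[:,:,::-1])
cv2.imwrite('pics/t10.png',get_image('top')[:,:,::-1])"
```

```text
time_s: 14.28
eef_pos: [0.6039, -0.0303, 0.1494]
orientation: [0.845, 0.535, -0.0, -0.0]
force: [-0.7, 0.8, -0.2]
grip_width: 0.09
t 14.2833 pos [ 0.6039 -0.0303  0.1494] jang 64.62179248954682 toolz [-0.0009  0.0001 -1.    ] F [-0.6772  0.8027 -0.1925] w 0.09003618695713689 j [-0.1593  0.5331  1.6805 -0.      0.929  -1.2872]
travel [0.0001 0.0005 0.1294] rot [-0.0009  0.0003 -0.0014]
```

View pics/s10.png

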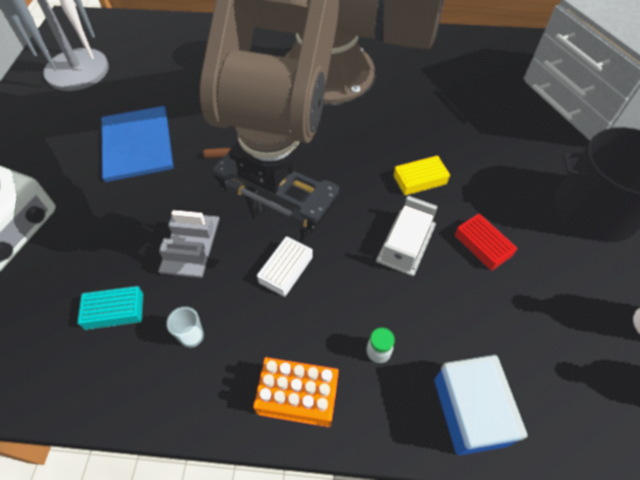

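View pics/t10.png

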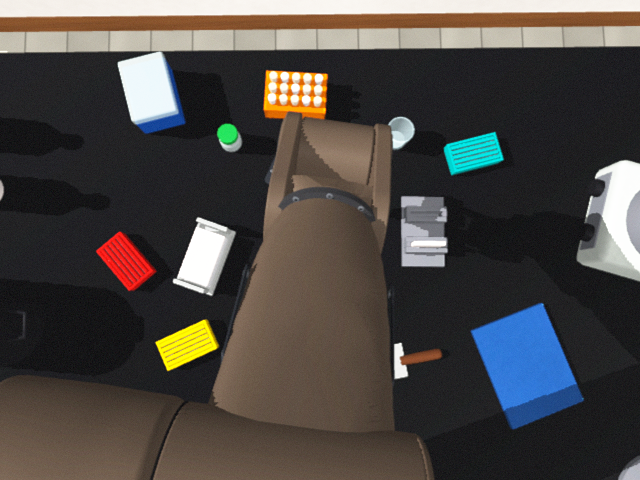

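```bash
python3 - <<'E'
from h import *
t=cv2.imread("pics/t10.png");s=cv2.imread("pics/s10.png")
f=lambda i:np.clip((i.astype(float)-120)*1.9,0,255).astype(np.uint8)
a=cv2.resize(f(t[214:298,168:240]),None,fx=5.5,fy=7,interpolation=cv2.INTER_CUBIC)
b=cv2.resize(f(s[194:278,370:442]),None,fx=5.5,fy=7,interpolation=cv2.INTER_CUBIC)
cv2.imwrite("pics/f.png",np.hstack([a,b]))
E
```

```text
(no output)
```

View pics/f.png

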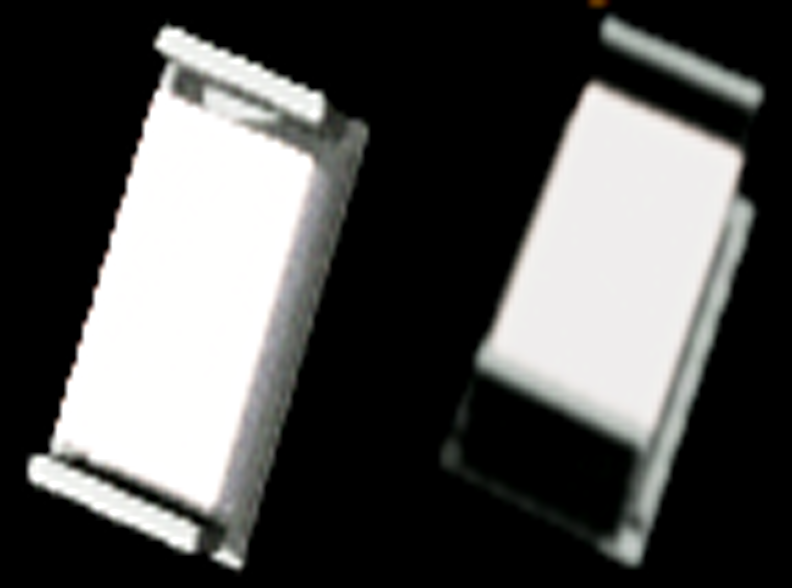

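```bash
python3 - <<'E'
from h import *
ang=lambda d:np.degrees(np.arctan2(d[1],d[0]))
q=[onz("top",(x+.5)/5.5-.5+168,(y+.5)/7-.5+214,.044)[:2] for x,y in[(163,88),(317,154),(216,512),(54,445)]]
print(np.mean(q,0),[np.linalg.norm(q[i]-q[i-1]) for i in range(4)],ang(q[0]-q[3]),ang(q[1]-q[2]),ang(q[0]-q[1])-90,ang(q[3]-q[2])-90)
E
```

```text
[0.51938843 0.20142646] [np.float64(0.10333325931154541), np.float64(0.05659788098791654), np.float64(0.10256674220879741), np.float64(0.05868375257424825)] -20.79293292359782 -19.639596870407402 -19.541567082757552 -18.81707497032309
```

```bash
python3 -m creep '[{"travel":[0,0.0005,0.035],"delta_rot":[0,0,-0.001],"jaw":0.09},{"travel":[0,0.0005,0.07],"delta_rot":[0,0,-0.001],"jaw":0.09},{"travel":[0,0.0005,0.1],"delta_rot":[0,0,-0.001],"jaw":0.09},{"travel":[0,0.0005,0.123],"delta_rot":[0,0,-0.001],"jaw":0.09},{"travel":[0,0.0005,0.138],"delta_rot":[0,0,-0.001],"jaw":0.085},{"travel":[0,0.0005,0.144],"delta_rot":[0,0,-0.001],"jaw":0.08},{"travel":[0,0.0005,0.144],"delta_rot":[0,0,-0.001],"jaw":0.075},{"travel":[0,0.0005,0.144],"delta_rot":[0,0,-0.001],"jaw":0.07}]'
python3 -c "
from h import *
go([.6043,-.0304,.005],64.7,0)
cv2.imwrite('pics/s11.png',cv2.resize(get_image('scene')[180:310,200:350],None,fx=4.5,fy=4.5,interpolation=cv2.INTER_CUBIC)[:,:,::-1])"
```

```text
time_s: 15.05
eef_pos: [0.6045, -0.0285, 0.0065]
orientation: [0.844, 0.536, 0.0, 0.0]
force: [-0.7, 0.5, -0.4]
grip_width: 0.0733
t 15.05 pos [ 0.6045 -0.0285  0.0065] jang 64.86849364100655 toolz [ 0.0002 -0.0001 -1.    ] F [-0.6907  0.5086 -0.4256] w 0.0733330312290281 j [-0.1562  0.7297  1.7733 -0.0001  0.6383 -1.2883]
travel [-0.0018  0.0006  0.0015] rot [ 0.0002 -0.      0.0029]
```

View pics/s11.png

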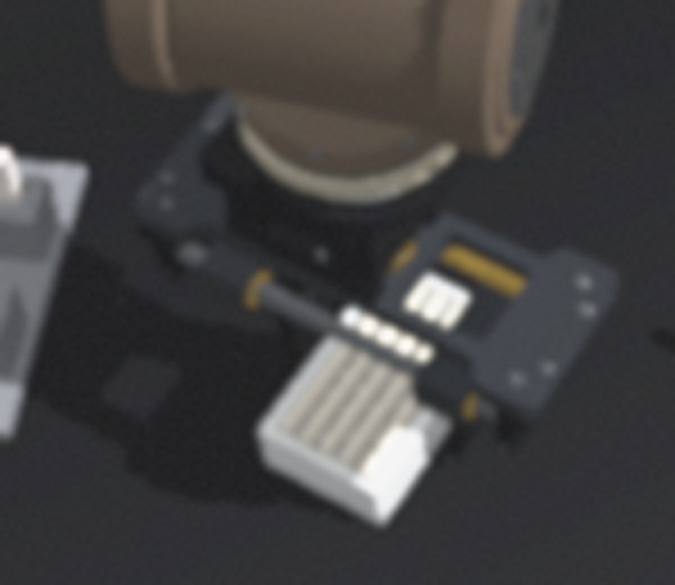

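Straddling the white tray, aligned. Close.

```bash
python3 -m creep '[{"travel":[-0.0015,0.0006,0.001],"delta_rot":[0,0,0],"jaw":0.068},{"travel":[-0.0015,0.0006,0.001],"delta_rot":[0,0,0],"jaw":0.064},{"travel":[-0.0015,0.0006,0.001],"delta_rot":[0,0,0],"jaw":0.06},{"travel":[-0.0015,0.0006,0.001],"delta_rot":[0,0,0],"jaw":0.056},{"travel":[-0.0015,0.0006,0.001],"delta_rot":[0,0,0],"jaw":0.045},{"travel":[-0.0015,0.0006,0.001],"delta_rot":[0,0,0],"jaw":0.045},{"travel":[-0.0015,0.0006,0.001],"delta_rot":[0,0,0],"jaw":0.045},{"travel":[-0.0015,0.0006,0.001],"delta_rot":[0,0,0],"jaw":0.045}]'
python3 -m creep '[{"travel":[0,0,-0.004],"delta_rot":[0,0,0],"jaw":0.045},{"travel":[0,0,-0.01],"delta_rot":[0,0,0],"jaw":0.045},{"travel":[0,0,-0.025],"delta_rot":[0,0,0],"jaw":0.045},{"travel":[0,0,-0.045],"delta_rot":[0,0,0],"jaw":0.045},{"travel":[0,0,-0.07],"delta_rot":[0,0,0],"jaw":0.045},{"travel":[0,0,-0.1],"delta_rot":[0,0,0],"jaw":0.045},{"travel":[0,0,-0.125],"delta_rot":[0,0,0],"jaw":0.045},{"travel":[0,0,-0.125],"delta_rot":[0,0,0],"jaw":0.045},{"travel":[0,0,-0.125],"delta_rot":[0,0,0],"jaw":0.045}]'
python3 -c "
from h import *
go([.520,.202,.11],69.7,0)
cv2.imwrite('pics/s12.png',cv2.resize(get_image('scene')[130:310,200:440],None,fx=3.3,fy=3.3,interpolation=cv2.INTER_CUBIC)[:,:,::-1])"
```

```text
time_s: 15.77
eef_pos: [0.6049, -0.0305, 0.0065]
orientation: [0.844, 0.536, 0.001, 0.001]
force: [-1.2, -0.9, 6.1]
grip_width: 0.0578
time_s: 16.52
eef_pos: [0.6049, -0.0305, 0.1325]
orientation: [0.844, 0.536, 0.001, 0.001]
force: [0.6, 0.1, -3.1]
grip_width: 0.0582
t 16.5167 pos [ 0.6049 -0.0305  0.1325] jang 64.84541353015709 toolz [ 0.0038 -0.0007 -1.    ] F [ 0.5934  0.1182 -3.0678] w 0.05824820736165486 j [-0.1593  0.5531  1.6968 -0.0001  0.8879 -1.2911]
travel [ 0.1743 -0.1757  0.022 ] rot [ 0.0037 -0.0009 -0.0847]
```

View pics/s12.png

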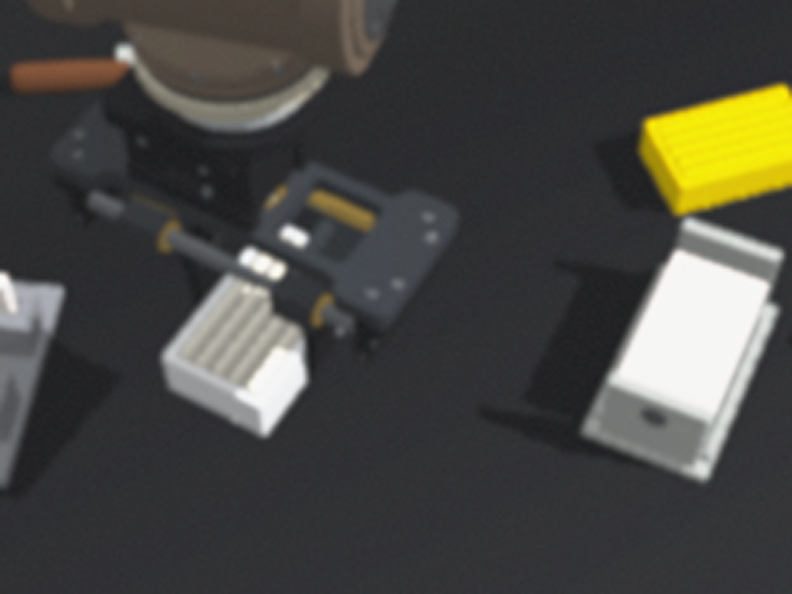

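```bash
python3 -m creep '[{"travel":[0.02,-0.02,0],"delta_rot":[0.002,0,-0.02],"jaw":0.045},{"travel":[0.045,-0.045,0],"delta_rot":[0.003,0,-0.04],"jaw":0.045},{"travel":[0.07,-0.07,0],"delta_rot":[0.004,-0.001,-0.06],"jaw":0.045},{"travel":[0.095,-0.095,0],"delta_rot":[0.004,-0.001,-0.0847],"jaw":0.045},{"travel":[0.12,-0.12,0],"delta_rot":[0.004,-0.001,-0.0847],"jaw":0.045},{"travel":[0.145,-0.145,0.005],"delta_rot":[0.004,-0.001,-0.0847],"jaw":0.045},{"travel":[0.163,-0.164,0.015],"delta_rot":[0.004,-0.001,-0.0847],"jaw":0.045},{"travel":[0.1743,-0.1757,0.022],"delta_rot":[0.004,-0.001,-0.0847],"jaw":0.045},{"travel":[0.1743,-0.1757,0.022],"delta_rot":[0.004,-0.001,-0.0847],"jaw":0.045},{"travel":[0.1743,-0.1757,0.022],"delta_rot":[0.004,-0.001,-0.0847],"jaw":0.045},{"travel":[0.1743,-0.1757,0.022],"delta_rot":[0.004,-0.001,-0.0847],"jaw":0.045}]'
python3 -c "
from h import *
go([.5201,.2019,.055],69.7,0)"
```

```text
time_s: 17.48
eef_pos: [0.5193, 0.2015, 0.1082]
orientation: [0.821, 0.571, -0.002, -0.001]
force: [-0.7, 0.2, -2.2]
grip_width: 0.0579
t 17.4833 pos [0.5193 0.2015 0.1082] jang 69.69698321752054 toolz [-0.0041 -0.0002 -1.    ] F [-0.6909  0.2245 -2.2294] w 0.057907607408427104 j [ 0.2511  0.5296  1.8342  0.0012  0.7818 -0.9662]
travel [0.0008 0.0008 0.0532] rot [-0.0038  0.0016 -0.0001]
```

```bash
python3 -m creep '[{"travel":[0.0005,0.0006,0.015],"delta_rot":[-0.002,0.001,0],"jaw":0.045},{"travel":[0.0006,0.0006,0.028],"delta_rot":[-0.002,0.001,0],"jaw":0.045},{"travel":[0.0006,0.0006,0.038],"delta_rot":[-0.002,0.001,0],"jaw":0.045},{"travel":[0.0006,0.0006,0.045],"delta_rot":[-0.002,0.001,0],"jaw":0.045},{"travel":[0.0006,0.0006,0.05],"delta_rot":[-0.002,0.001,0],"jaw":0.045},{"travel":[0.0006,0.0006,0.0525],"delta_rot":[-0.002,0.001,0],"jaw":0.045},{"travel":[0.0006,0.0006,0.0525],"delta_rot":[-0.002,0.001,0],"jaw":0.045},{"travel":[0.0006,0.0006,0.0525],"delta_rot":[-0.002,0.001,0],"jaw":0.045}]'
python3 -c "
from h import *
go([.5201,.2019,.051],69.7,0)
cv2.imwrite('pics/s13.png',cv2.resize(get_image('scene')[170:290,350:470],None,fx=5,fy=5,interpolation=cv2.INTER_CUBIC)[:,:,::-1])"
```

```text
time_s: 18.15
eef_pos: [0.5201, 0.2018, 0.0559]
orientation: [0.821, 0.571, -0.001, -0.001]
force: [-0.5, -0.6, -2.0]
grip_width: 0.0581
t 18.15 pos [0.5201 0.2018 0.0559] jang 69.68912247423597 toolz [-0.0015  0.0002 -1.    ] F [-0.5455 -0.563  -1.9864] w 0.05812677896783889 j [ 0.2514  0.6083  1.8704  0.0009  0.6644 -0.9656]
travel [0.0001 0.     0.0049] rot [-0.0015  0.0004 -0.0002]
```

View pics/s13.png

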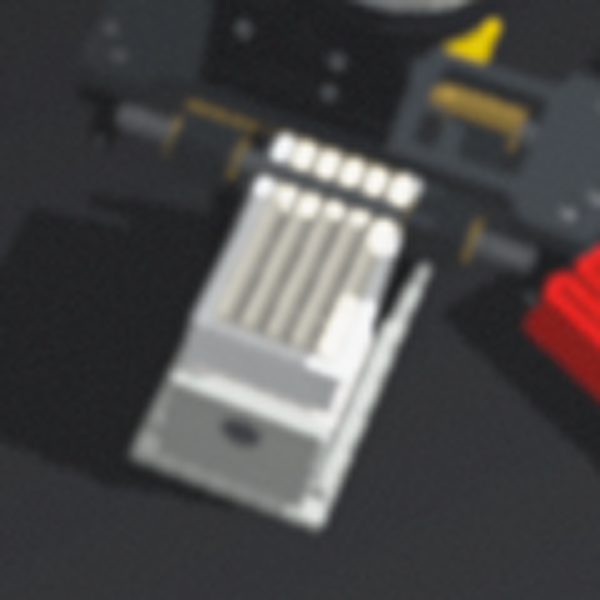

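Aligned; lower the last few millimetres.

```bash
python3 -m creep '[{"travel":[0,0,0.0015],"delta_rot":[-0.001,0,0],"jaw":0.045},{"travel":[0,0,0.003],"delta_rot":[-0.001,0,0],"jaw":0.045},{"travel":[0,0,0.004],"delta_rot":[-0.001,0,0],"jaw":0.045},{"travel":[0,0,0.0047],"delta_rot":[-0.001,0,0],"jaw":0.045},{"travel":[0,0,0.0047],"delta_rot":[-0.001,0,0],"jaw":0.045}]'
```

```text
time_s: 18.62
eef_pos: [0.52, 0.2019, 0.0512]
orientation: [0.821, 0.571, -0.0, -0.0]
force: [0.6, -1.2, -3.0]
grip_width: 0.0579
```

```bash
python3 -m creep '[{"travel":[0,0,0.0005],"delta_rot":[0,0,0],"jaw":0.045},{"travel":[0,0,0.001],"delta_rot":[0,0,0],"jaw":0.045},{"travel":[0,0,0.0013],"delta_rot":[0,0,0],"jaw":0.045},{"travel":[0,0,0.0013],"delta_rot":[0,0,0],"jaw":0.045}]'
```

```text
time_s: 18.95
eef_pos: [0.52, 0.2019, 0.0504]
orientation: [0.821, 0.571, -0.0, -0.0]
force: [-2.7, -0.6, 5.2]
grip_width: 0.0576
```

```bash
python3 -m creep '[{"travel":[0,0,0],"delta_rot":[0,0,0],"jaw":0.06},{"travel":[0,0,0],"delta_rot":[0,0,0],"jaw":0.066},{"travel":[0,0,0],"delta_rot":[0,0,0],"jaw":0.072},{"travel":[0,0,0],"delta_rot":[0,0,0],"jaw":0.08},{"travel":[0,0,0],"delta_rot":[0,0,0],"jaw":0.08},{"travel":[0,0,-0.02],"delta_rot":[0,0,0],"jaw":0.08},{"travel":[0,0,-0.05],"delta_rot":[0,0,0],"jaw":0.08},{"travel":[0,0,-0.09],"delta_rot":[0,0,0],"jaw":0.08},{"travel":[0,0,-0.13],"delta_rot":[0,0,0],"jaw":0.09},{"travel":[0,0,-0.17],"delta_rot":[0,0,0],"jaw":0.09},{"travel":[0,0,-0.17],"delta_rot":[0,0,0],"jaw":0.09}]'
python3 -c "
from h import *
go([.5,-.1,.25],69.7,0)"
```

```text
time_s: 19.87
eef_pos: [0.5224, 0.2026, 0.2277]
orientation: [0.821, 0.572, 0.005, 0.002]
force: [-0.5, -0.2, 0.7]
grip_width: 0.089
t 19.8667 pos [0.5224 0.2026 0.2277] jang 69.71298571289529 toolz [ 0.0104  0.0027 -0.9999] F [-0.5055 -0.1616  0.6897] w 0.08901963250087921 j [ 0.2521  0.3813  1.7101 -0.      1.0394 -0.9646]
travel [-0.2914  0.0842 -0.0234] rot [ 0.0088 -0.0061  0.0002]
```

```bash
python3 -m creep '[{"travel":[-0.29,0.084,-0.02],"delta_rot":[0,0,0],"jaw":0.09},{"travel":[-0.29,0.084,-0.02],"delta_rot":[0,0,0],"jaw":0.09},{"travel":[-0.29,0.084,-0.02],"delta_rot":[0,0,0],"jaw":0.09},{"travel":[-0.29,0.084,-0.02],"delta_rot":[0,0,0],"jaw":0.09},{"travel":[-0.29,0.084,-0.02],"delta_rot":[0,0,0],"jaw":0.09},{"travel":[-0.29,0.084,-0.02],"delta_rot":[0,0,0],"jaw":0.09},{"travel":[-0.29,0.084,-0.02],"delta_rot":[0,0,0],"jaw":0.09},{"travel":[-0.29,0.084,-0.02],"delta_rot":[0,0,0],"jaw":0.09},{"travel":[-0.29,0.084,-0.02],"delta_rot":[0,0,0],"jaw":0.09},{"travel":[-0.29,0.084,-0.02],"delta_rot":[0,0,0],"jaw":0.09}]'
python3 - <<'E'
from h import *
t=get_image('top')[:,:,::-1];s=get_image('scene')[:,:,::-1]
cv2.imwrite('pics/t14.png',t);cv2.imwrite('pics/s14.png',s)
a=cv2.resize(t[210:300,165:245],(400,450),interpolation=cv2.INTER_CUBIC)
b=cv2.resize(s[190:280,370:450],(400,450),interpolation=cv2.INTER_CUBIC)
cv2.imwrite('pics/g.png',np.hstack([a,b]))
E
```

```text
time_s: 20.7
eef_pos: [0.5002, -0.0987, 0.2464]
orientation: [0.821, 0.571, 0.005, 0.002]
force: [0.2, 0.4, -0.7]
grip_width: 0.09
```

View pics/g.png

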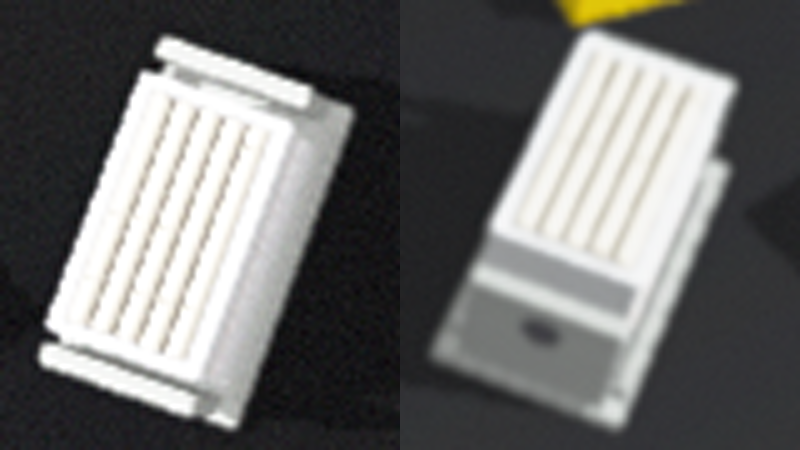

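View pics/s14.png

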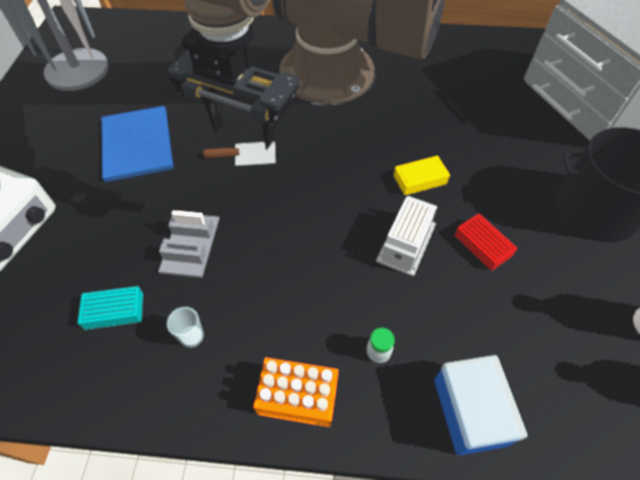

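```bash
python3 - <<'E'
from h import *
ang=lambda d:np.degrees(np.arctan2(d[1],d[0]))
q=[onz("top",(x+.5)/5-.5+165,(y+.5)/5-.5+210,.072)[:2] for x,y in[(143,69),(296,122),(200,381),(46,329)]]
print(np.mean(q,0),[np.linalg.norm(q[i]-q[i-1]) for i in range(4)],ang(q[0]-q[3]),ang(q[1]-q[2]))
q=[onz("scene",(x+.5)/5-.5+370,(y+.5)/5-.5+190,.072)[:2] for x,y in[(588,30),(738,80),(636,285),(490,225)]] if 0 else [onz("scene",(x-400+.5)/5-.5+370,(y+.5)/5-.5+190,.072)[:2] for x,y in[(588,30),(738,80),(636,285),(490,225)]]
print(np.mean(q,0),[np.linalg.norm(q[i]-q[i-1]) for i in range(4)],ang(q[0]-q[3]),ang(q[1]-q[2]))
finish_job()
E
```

```text
[0.52044515 0.20109653] [np.float64(0.10193840949396533), np.float64(0.06032396469933335), np.float64(0.10133873021489083), np.float64(0.05988818126109212)] -19.95846401567128 -20.206075316116955
[0.51805811 0.20278566] [np.float64(0.10204762052800805), np.float64(0.06012359935477335), np.float64(0.10546786185263118), np.float64(0.057041618056579785)] 158.66750679274648 157.01690393102032
the job is handed in; nothing more can be done
```

I drew the separator from the rack and toppled it flat on the clear bench. I then re-gripped it across its width and set it on the lower tray's rods. After letting go of it, I set the white upper tray, rods up, on top. I handed the job in at about 20.8 s of the 72 s allowed.

- **Squareness:** the top camera puts the sheet at about (0.519, 0.201) and the upper tray at (0.520, 0.201), both turned about -20°. That is within about 2 mm of the lower tray, measured at (0.519, 0.2025) and -20°.
- **Camera disagreement:** the scene camera gives the upper tray at (0.518, 0.203). That is about 3 mm from the top camera's figure, and its angle differs by 1–3°. I put this down to calibration and corner picking.
- **Setting down:** contact force was about 5 N for the sheet and a rise of about 8 N for the tray, and nothing was dropped onto the stack. No check failed.
- **Other objects:** the square plate, jar, beaker and look-alikes appear undisturbed in the last pictures. At hand-in the gripper was open and well clear of everything.

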